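# Set the length stop to a sample block, coming up from one side

### The job

Set the length stop to the sample block: slide the jaw back by its black post until the plunger tip is behind the yellow line, and lay the sample lengthwise on the bed between the plunger and the fixed end button. Then bring the jaw up in the closing direction only, with the post's free play taken up, until the plunger holds the sample against the button with about 5 N (never more than 8 N, so never overshoot and ease back), and let go with the play still taken up. Leave the mug, jar, tape measure and pliers where they are.

Things in the scene. Friction and masses are not known exactly. Their poses are not given: they have to be found in the camera images.
- length_stop: Length stop fixed on the bench: aluminium bed 92 x 300 x 18 mm, grey end block at its +y end. Origin: centre of its underside; y runs along the bed to the end block (closing direction), z up. Bed top z 18 mm; a steel rail each side (inner edges x -31 and +31 mm, tops z 23 mm). Yellow line across bed, rails and sides at y -20 mm.
- end_block (a point): Middle of the end block's face towards the jaw, at x 0, y 127, z 35.5 mm of the length stop; block top at z 62 mm. From this point a round steel button (17 mm across) stands out towards the jaw by 4 to 20 mm: it differs each time and is not measured; it does not give.
- plunger: Sprung brass plunger, 15 mm across, standing 10 mm out of the blue jaw (top z 52 mm) towards the button. Origin: centre of its flat tip, at x 0, z 35.5 mm of the length stop. Its spring gives 4 N per mm pushed in, from zero; it bottoms at 7 mm. The carriage's travel takes the free tip from y -45 mm to +45 mm.
- knob_grip (a point): Centre of the grip of the upright black post (24 x 24 mm, square to the bed, orange band), 80 mm above the bench, post top at 105 mm. It moves along the bed only. The carriage it drives (with jaw and plunger) drags with about 10 N whenever it moves and stays where left: a slow push on the post takes about 10 N in free sliding, and 10 N plus the plunger's force once that bears on the seated sample.
- drive_knob (a joint): Free play of the post in the carriage, in m: 0 = the post bears on the rear lug (it pulls the carriage back), 0.008 = it bears on the jaw (play taken up in the closing direction, it pushes the carriage forward). Between the two it moves alone with about 0.5 N. At 0.008 the post's centre is 34 mm behind the free plunger tip, at 0 it is 42 mm behind it.
- sample_center (a point): Centre of the sample: a loose block of pale timber, 44 mm (x) x 110 mm (y, its length) x 35 mm (z), 0.06 to 0.12 kg, lying on the bench. Laid on the bed its centre is 35.5 mm above the bench.
- tea_mug: White mug standing behind the work, about 78 mm across and 97 mm high; origin at the centre of its underside.
- shellac_jar: Amber jar with a grey lid behind the work, 67 mm across, 108 mm high; origin at the centre of its underside.
- tape_measure: Yellow tape measure behind the work, 62 x 85 x 37 mm; origin at the centre of its underside.
- pliers: Pliers with red handles lying behind the work, 60 x 190 x 13 mm; origin at the centre of the underside.

How it is judged (in metres and radians):
On the way, in this order (a step that is already met when the one before it is completed fails the run):
1. the jaw is backed off: plunger tip behind the yellow line (y of plunger in the frame of length_stop below -0.02 m), for 0.2 s.
2. the sample lies lengthwise on the bed between plunger and button, the plunger still clear of it (x of sample_center in the frame of length_stop between -0.015 and 0.015 m and z of sample_center in the frame of length_stop between 0.03 and 0.041 m and angle between the y axis of sample_center and the y axis of length_stop, either way round below 0.14 rad and y of sample_center in the frame of length_stop between 0.024 and 0.074 m and contact force between plunger and anything else below 0.3 N), for 0.2 s.
3. the plunger bears on the sample with 3 to 8 N, the post's play taken up in the closing direction (x of sample_center in the frame of length_stop between -0.015 and 0.015 m and z of sample_center in the frame of length_stop between 0.03 and 0.041 m and angle between the y axis of sample_center and the y axis of length_stop, either way round below 0.14 rad and y of sample_center in the frame of length_stop between 0.045 and 0.075 m and contact force between plunger and anything else between 3 and 8 N and value of joint drive_knob above 0.0055 m), for 0.3 s.
At the end, for the whole second after the job is handed in: The sample lies flat and lengthwise on the bed (within 15 mm of the middle line and 8 degrees), held between the button and the plunger with 3 to 8 N; the post is let go and its free play is taken up in the closing direction (within 2.5 mm of the jaw); all at rest (all of step 3 and velocity of joint drive_knob below 0.005 m/s and linear speed of plunger below 0.005 m/s); the robot touches nothing.
It fails at once if the plunger is pressed with more than 8 N (contact force between plunger and anything else above 8 N).
It fails at once if the mug is shifted by more than 20 mm (distance of tea_mug from where it was at the start of the episode above 0.02 m).
It fails at once if the jar is shifted by more than 20 mm (distance of shellac_jar from where it was at the start of the episode above 0.02 m).
It fails at once if the tape measure is shifted by more than 20 mm (distance of tape_measure from where it was at the start of the episode above 0.02 m).
It fails at once if the pliers is shifted by more than 20 mm (distance of pliers from where it was at the start of the episode above 0.02 m).
It also fails if it takes over 72 s, if anything falls off the work surface, if the arm or the gripper's body presses on something with over 40 N, if the wrist force passes 120 N, or if a joint passes its speed limit or range.

### The arm

A 6-joint arm with a two-finger parallel gripper is mounted at the origin on a cart in front of the work surface, level with it; the furniture and walls round the work are solid. World frame = base frame: x ahead of the robot, y to its left, z up, the work surface at z = 0. Lengths are in m, angles in degrees, forces in N, time in s.
With the tool pointing down it reaches from about 0.3 to 0.75 m from the base axis. Payload 8.5 kg.
Tool frame: the origin (TCP) lies midway between the tips of the shut fingers; the grasp point (between the pads) lies 19 mm behind it; y points along the fingers, z is the direction in which the jaws open and shut, and the axes are right-handed (so a half turn about y gives the same grasp; the last joint's range is limited). The gripper opens to 85 mm and grips with 20 to 120 N. Pads are 22 mm wide; open, the fingers measure 114 mm over their backs; the gripper's body (76 mm by 85 mm) begins 54 mm behind the grasp point. The pads swing forward as they close: fully open they stand 13 mm farther back than shut.
Start: joints at [-84.815, 21.807, 74.336, -0, 83.858, -12.336], TCP at [0.166, -0.524, 0.231] pointing down, gripper open.
Joint ranges: [-178.18, 178.18], [-50.72, 133.34], [12.68, 142.11], [-81.47, 261.47], [9.98, 163.14], [-165.26, 165.26]. Speed limits (degrees/s): [136.94, 136.94, 180, 180, 180, 180].

### API

Orientations are given as a 3x3 rotation matrix whose columns are the frame's x, y, z axes.
In Python, from rig import status, imaging, job gives the robot as it stands. The module is installed in compiled form; this text tells all that it offers.
- The arm moves only by the tool jog_arm, never from a script. Its argument "rows" is a list of rows, each an object of numbers: "hand": the opening, from 0 (shut) to 1 (fully open); "dx", "dy", "dz": the shift along the tool's x, y, z in cm; "ax", "ay", "az": the turn, a rotation vector about the tool's x, y, z in degrees. In form: [{"hand": .., "dx": .., "dy": .., "dz": .., "ax": .., "ay": .., "az": ..}, ...]. A call has exactly 5 rows; each row shifts and turns the commanded pose from where the row before left it, along the tool's axes as they then stand; what a row does not reach is not made up. A row lasts 1/12 s, in which the tool goes at most 41.7 mm and 7.16 degrees, less where a joint would pass 70% of its speed; a pose out of reach is approached as far as the arm can. A call is refused whole if a number of a shift passes 4.17 or a number of a turn 7.16, either way. A call with a gripper value outside its range is refused whole. The fingers move at their own pace and stop on an object; "newtons" is the grip in N (left out, the last holds). Time passes only in rows, so rows that do not move let the fingers close, or fill a call up. It gives the time, the measured TCP pose, the force and the opening at its end, in the units of the state.
- status.observe(): the state, without advancing time (a new reading comes with each control period).
- imaging.get_image(name): name is "scene" or "top"; returns the picture (384x512x3 uint8, red, green, blue); there is no depth.
- imaging.camera_model(name): a dict with "K" (3x3 intrinsics, pixels), "position" and "rotation" of the camera in the world. Camera axes: x right, y down, z forward; pixel columns grow to the right and rows downward; lengths in m; the calibration is good to about 2 mm. A picture is of the moment at which its call begins. camera_model takes no time and is no camera call.
- job.close_job(): hands the job in, once; it reports no verdict.
The state is a dict: "time_s": time; "q": joint angles; "qvel": joint speeds; "joint_efforts": joint torques, N m; "position": TCP position; "tool_rot": TCP orientation; "ft_force": force on the tool from outside, world axes, zero at the start; "wrist_torque": the same for the moment, N m; "grip_width": finger opening in m.
Only numpy, scipy, OpenCV 4.12 (cv2) and the standard library are available. Lean on these libraries where they do the work, as an engineer would, in place of code of your own. Each camera call takes 0.05 s, during which the arm holds its last target.

## Working session

There is one attempt and no reset: what is moved stays moved. The work goes in short steps, Python scripts to look and compute and a tool call to move; the robot and the scene stay as the last step left them, time stands still between calls to the robot, and variables do not carry over. Pictures are saved under pics/ and viewed, and the job is handed in when it is done.

Besides the shell and the picture viewer there is one more tool, called after "Call:" as name([rows], argument=value, ...), one row to a line, values as JSON. jog_arm: Moves the arm, as the interface text tells. Its arguments: {"type":"object","properties":{"rows":{"type":"array"},"newtons":{"type":"number"}},"required":["rows"]}

```bash
mkdir -p pics
python3 - <<'E'
from rig import status, imaging
import cv2,json
for n in ("scene","top"):
    im=imaging.get_image(n); cv2.imwrite(f"pics/{n}0.png",im[:,:,::-1])
    m=imaging.camera_model(n); print(n,m)
s=status.observe(); print(s)
E
```

```text
scene {'K': array([[397.89329037,   0.        , 256.29453319],
       [  0.        , 397.89329037, 193.90206422],
       [  0.        ,   0.        ,   1.        ]]), 'position': array([-0.21344355,  0.54820661,  0.71574567]), 'rotation': array([[-0.56970979, -0.4570306 ,  0.68304743],
       [-0.82169002,  0.30056805, -0.48423584],
       [ 0.01600836, -0.83712716, -0.54677404]])}
top {'K': array([[393.80629421,   0.        , 255.24204638],
       [  0.        , 393.80629421, 190.85530294],
       [  0.        ,   0.        ,   1.        ]]), 'position': array([ 0.4722441 , -0.02591125,  1.13890843]), 'rotation': array([[-0.02395403, -0.99395803,  0.10711505],
       [-0.99960678,  0.02537591,  0.01193089],
       [-0.01457694, -0.10678714, -0.99417504]])}
{'time_s': 0.1, 'q': array([-8.48138027e+01,  2.18376891e+01,  7.43797441e+01,  8.19170121e-04,
        8.38583572e+01, -1.23353471e+01]), 'qvel': array([-0.01890726, -0.13579541, -0.21322759, -0.04898041,  0.15053829,
        0.07740908]), 'joint_efforts': array([ 4.81754862e-03, -4.49217439e+01, -2.31660032e+01, -9.48125580e-05,
        3.63297768e-03,  6.48397762e-07]), 'position': array([ 0.16556625, -0.5242106 ,  0.23077221]), 'tool_rot': array([[-9.53604291e-01, -1.05413584e-04,  3.01062860e-01],
       [-3.01062733e-01,  1.31866004e-03, -9.53603425e-01],
       [-2.96476810e-04, -9.99999125e-01, -1.28921598e-03]]), 'ft_force': array([-0.15634861,  1.09002263, -0.67986236]), 'wrist_torque': array([0.01556996, 0.04158151, 0.06350455]), 'grip_width': 0.08508749988096545}
```

View pics/scene0.png

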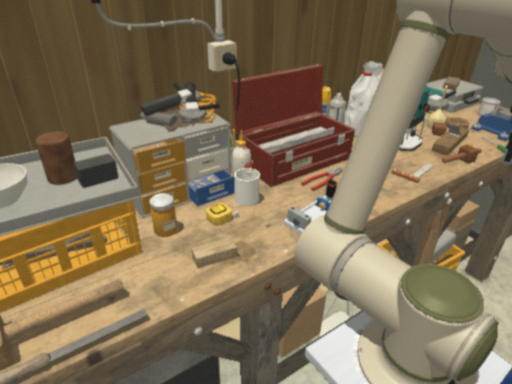

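View pics/top0.png

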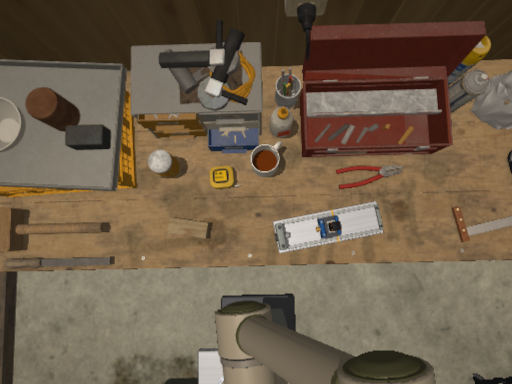

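The top view shows the length stop at about (328,228), its end block on the left near (281,236) and its post near (331,227). The sample is at about (190,228). I'll enlarge these two areas.

Run:
```python
import cv2
im=cv2.imread("pics/top0.png")
c=im[195:260,265:390]; cv2.imwrite("pics/top0a.png",cv2.resize(c,None,fx=6,fy=6,interpolation=cv2.INTER_CUBIC))
c=im[205:250,155:225]; cv2.imwrite("pics/top0b.png",cv2.resize(c,None,fx=8,fy=8,interpolation=cv2.INTER_CUBIC))
```

```text
(no output)
```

View pics/top0a.png

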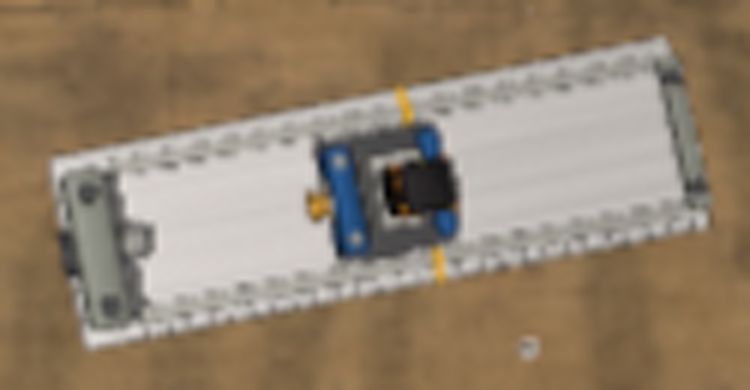

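View pics/top0b.png

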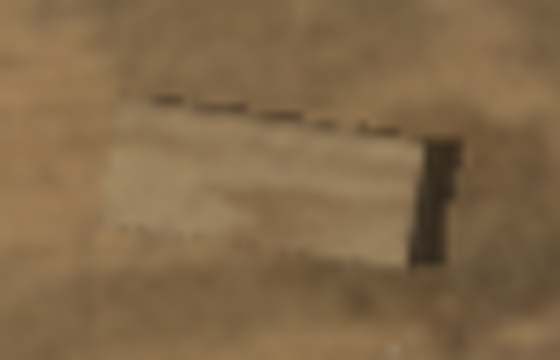

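```bash
cat > h.py <<'E'
import numpy as np, cv2
from rig import status, imaging
def ray(n,uv,z):
    m=imaging.camera_model(n); 
    d=m["rotation"]@np.linalg.inv(m["K"])@np.array([uv[0],uv[1],1.0]); p=m["position"]
    return p+d*(z-p[2])/d[2]
def proj(n,P):
    m=imaging.camera_model(n); c=m["rotation"].T@(np.array(P)-m["position"]); q=m["K"]@c; return q[:2]/q[2]
E
python3 - <<'E'
from h import *
im=cv2.imread("pics/top0.png"); hsv=cv2.cvtColor(im,cv2.COLOR_BGR2HSV)
def rect(mask,roi,z,n="top"):
    M=np.zeros_like(mask); x0,y0,x1,y1=roi; M[y0:y1,x0:x1]=mask[y0:y1,x0:x1]
    cs,_=cv2.findContours(M,cv2.RETR_EXTERNAL,cv2.CHAIN_APPROX_NONE); c=max(cs,key=cv2.contourArea)
    pts=np.array([ray(n,p[0],z)[:2] for p in c]).astype(np.float32)
    r=cv2.minAreaRect(pts); return r,cv2.contourArea(c),cv2.boundingRect(c)
H,S,V=cv2.split(hsv)
m=((S<70)&(V>90)).astype(np.uint8)*255
m=cv2.morphologyEx(m,cv2.MORPH_CLOSE,np.ones((5,5)))
for z in (.018,.023): print("bed",rect(m,(265,195,390,260),z))
# sample
print(hsv[225,185],hsv[215,185],hsv[240,185],hsv[228,160],hsv[228,200],hsv[228,220])
P=[ray("top",(155+a/8-.5,205+b/8-.5),.035) for a,b in [(120,100),(424,138),(411,265),(105,226)]]
for p in P: print(p.round(4))
P=np.array(P);print(np.linalg.norm(P[1]-P[0]),np.linalg.norm(P[2]-P[3]),np.linalg.norm(P[3]-P[0]),np.linalg.norm(P[1]-P[2]),P.mean(0))
m=((S<110)).astype(np.uint8)*255; 
cv2.imwrite("pics/m.png",cv2.resize(np.hstack([S[200:255,150:230],V[200:255,150:230]]),None,fx=5,fy=5))
E
```

```text
bed (((0.486022025346756, -0.21542225778102875), (0.09302684664726257, 0.30397647619247437), 9.849690437316895), 3394.5, (273, 201, 111, 53))
bed (((0.48596057295799255, -0.21457688510417938), (0.0926118940114975, 0.3026205897331238), 9.849688529968262), 3394.5, (273, 201, 111, 53))
[ 18 100 148] [ 17 111 126] [ 16 113 124] [ 16 114 147] [ 18  98 151] [ 16 114 107]
[0.5235 0.2299 0.035 ]
[0.5076 0.1231 0.035 ]
[0.4635 0.1281 0.035 ]
[0.4796 0.2352 0.035 ]
0.10792571293524977 0.10821200069880908 0.044189625415567715 0.04433653120268488 [0.49356244 0.1790679  0.035     ]
```

View pics/m.png

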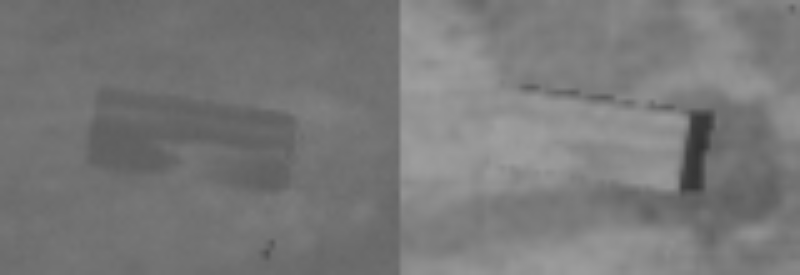

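```bash
cat >> h.py <<'E'
O=np.array([.486,-.2155]); A=np.deg2rad(9.85)
R=np.array([[np.cos(A),-np.sin(A)],[np.sin(A),np.cos(A)]])
def tostop(p): return R.T@(np.array(p)[:2]-O)
def toworld(p): return O+R@np.array(p)
E
python3 - <<'E'
from h import *
f=lambda a,b:(265+a/6-.5,195+b/6-.5)
for nm,p,z in [("line+x",f(403,105),.023),("line-x",f(438,265),.023),("plunger tip",f(308,205),.0355),("button tip",f(152,238),.0355),("post top L",f(390,188),.105),("post topR",f(456,187),.105),("post top",f(425,160),.105),("post bot",f(430,213),.105),("endblock top front u",f(115,170),.062),("d",f(140,318),.062)]:
    print(nm,np.round(p,1),(tostop(ray("top",p,z))*1000).round(1))
# projections for check
for nm,s in [("c1",(46,150,18)),("c2",(-46,150,18)),("c3",(46,-150,18)),("c4",(-46,-150,18)),("line",(46,-20,18)),("line",(-46,-20,18))]:
    w=toworld(np.array(s[:2])/1000); u=proj("top",[*w,s[2]/1000]); print(nm,((u+.5-[265,195])*6).round(), proj("scene",[*w,s[2]/1000]).round())
E
python3 - <<'E'
import cv2
im=cv2.imread("pics/scene0.png")[170:270,180:350]; cv2.imwrite("pics/s0a.png",cv2.resize(im,None,fx=4.5,fy=4.5,interpolation=cv2.INTER_CUBIC))
E
```

```text
line+x [331.7 212. ] [ 38.3 -18.3]
line-x [337.5 238.7] [-37.9 -18.3]
plunger tip [315.8 228.7] [ 1.4 37.1]
button tip [289.8 234.2] [  0.5 111.1]
post top L [329.5 225.8] [ 2.7 10.2]
post topR [340.5 225.7] [ -2.4 -18. ]
post top [335.3 221.2] [11.6 -7.3]
post bot [336.2 230. ] [-11.2  -4.5]
endblock top front u [283.7 222.8] [ 34.3 123.1]
d [287.8 247.5] [-33.1 125.6]
c1 [ 49. 159.] [283. 219.]
c2 [ 88. 352.] [308. 233.]
c3 [670.  35.] [343. 182.]
c4 [714. 227.] [366. 193.]
line [401.  89.] [319. 197.]
line [443. 281.] [343. 209.]
```

View pics/s0a.png

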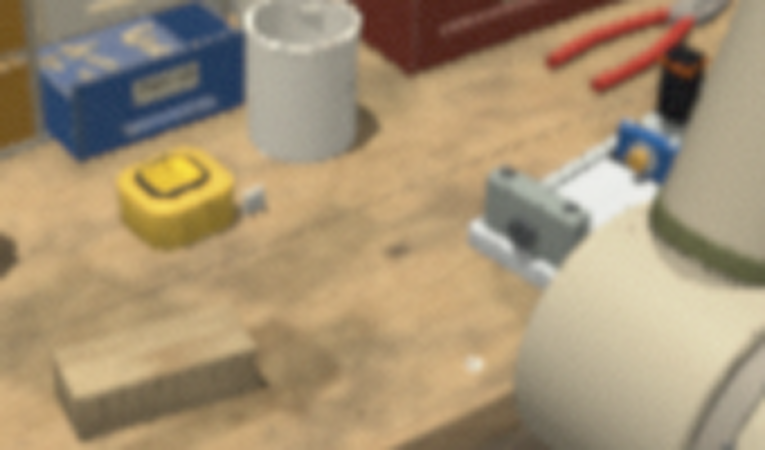

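The stop frame checks out. The bed measures 92.6 x 302 mm, the line comes out at -18 mm where -20 is given, and the end block face at about 124 where 127 is given. The plunger tip is at y≈37 mm and the post at about -5 mm. The sample top measures 108 x 44 mm, centred at (0.4935, 0.179) with a yaw of -8.5°. Next I'll move above the post.

Call:
jog_arm([
  {"hand": 0.6,"ay": 3.85},
  {"hand": 0.6,"ay": 3.85},
  {"hand": 0.6,"dx": -3.07,"dz": -2.04},
  {"hand": 0.6,"dx": -3.07,"dz": -2.04},
  {"hand": 0.6,"dx": -3.07,"dz": -2.04},
])

```text
invalid input at $.rows[0]: expected keys hand, dx, dy, dz, ax, ay, az
```

Call:
jog_arm([
  {"hand": 0.6,"dx": -3.07,"dz": -2.04},
  {"hand": 0.6,"dx": -3.07,"dz": -2.04},
  {"hand": 0.6,"dx": -3.07,"dz": -2.04},
  {"hand": 0.6,"dx": -3.07,"dz": -2.04},
  {"hand": 0.6,"dx": -3.07,"dz": -2.04},
])

```text
invalid input at $.rows[0]: expected keys hand, dx, dy, dz, ax, ay, az
```

Call:
jog_arm([
  {"hand": 0.6,"dx": -3.07,"dz": -2.04},
  {"hand": 0.6,"dx": -3.07,"dz": -2.04},
  {"hand": 0.6,"dx": -3.07,"dz": -2.04},
  {"hand": 0.6,"dx": -3.07,"dz": -2.04},
  {"hand": 0.6},
])

```text
invalid input at $.rows[0]: expected keys hand, dx, dy, dz, ax, ay, az
```

Call:
jog_arm([
  {"hand": 0.6,"dx": 0,"dy": 0,"dz": 0,"ax": 0,"ay": 3.85,"az": 0},
  {"hand": 0.6,"dx": 0,"dy": 0,"dz": 0,"ax": 0,"ay": 3.85,"az": 0},
  {"hand": 0.6,"dx": -3.07,"dy": 0,"dz": -2.04,"ax": 0,"ay": 0,"az": 0},
  {"hand": 0.6,"dx": -3.07,"dy": 0,"dz": -2.04,"ax": 0,"ay": 0,"az": 0},
  {"hand": 0.6,"dx": -3.07,"dy": 0,"dz": -2.04,"ax": 0,"ay": 0,"az": 0},
])

```text
time_s: 0.52
position: [0.2464, -0.4474, 0.2308]
tool_rot: [[-0.986, -0.0, 0.169], [-0.169, 0.001, -0.986], [-0.0, -1.0, -0.001]]
ft_force: [0.9, -0.7, 0.3]
grip_width: 0.0512
```

Call:
jog_arm([
  {"hand": 0.6,"dx": -3.07,"dy": 0,"dz": -2.04,"ax": 0,"ay": 0,"az": 0},
  {"hand": 0.6,"dx": -3.07,"dy": 0,"dz": -2.04,"ax": 0,"ay": 0,"az": 0},
  {"hand": 0.6,"dx": -3.07,"dy": 0,"dz": -2.04,"ax": 0,"ay": 0,"az": 0},
  {"hand": 0.6,"dx": -3.07,"dy": 0,"dz": -2.04,"ax": 0,"ay": 0,"az": 0},
  {"hand": 0.6,"dx": -3.07,"dy": 0,"dz": -2.04,"ax": 0,"ay": 0,"az": 0},
])

```text
time_s: 0.93
position: [0.3807, -0.3202, 0.2312]
tool_rot: [[-0.985, -0.0, 0.17], [-0.17, 0.0, -0.985], [0.0, -1.0, -0.0]]
ft_force: [0.2, 0.0, 0.0]
grip_width: 0.0512
```

Call:
jog_arm([
  {"hand": 0.6,"dx": -3.07,"dy": 0,"dz": -2.04,"ax": 0,"ay": 0,"az": 0},
  {"hand": 0.6,"dx": -3.07,"dy": 0,"dz": -2.04,"ax": 0,"ay": 0,"az": 0},
  {"hand": 0.6,"dx": -3.07,"dy": 0,"dz": -2.04,"ax": 0,"ay": 0,"az": 0},
  {"hand": 0.6,"dx": -3.07,"dy": 0,"dz": -2.04,"ax": 0,"ay": 0,"az": 0},
  {"hand": 0.6,"dx": 0,"dy": 0,"dz": 0,"ax": 0,"ay": 0,"az": 0},
])

```text
time_s: 1.35
position: [0.4899, -0.2162, 0.2309]
tool_rot: [[-0.984, 0.001, 0.176], [-0.176, 0.002, -0.984], [-0.001, -1.0, -0.002]]
ft_force: [-0.8, 0.3, -1.5]
grip_width: 0.0515
```

```bash
cat >> h.py <<'E'
def st():
    s=status.observe(); p=s["position"]; t=tostop(p)*1000
    Rt=s["tool_rot"]; f=R.T@s["ft_force"][:2]
    print("t",round(s["time_s"],2),"stop xy",t.round(2),"z",round(p[2]*1000,2),"Fxy stop",f.round(2),"Fz",round(s["ft_force"][2],2),"w",round(s["grip_width"]*1000,1),"head z",round(np.degrees(np.arctan2(Rt[1,2],Rt[0,2])),2),"q",s["q"].round(0)); return s
def snap(n,name,box,k):
    im=imaging.get_image(n)[:,:,::-1]; x0,y0,x1,y1=box
    cv2.imwrite(f"pics/{name}.png",cv2.resize(im[y0:y1,x0:x1],None,fx=k,fy=k,interpolation=cv2.INTER_CUBIC))
E
python3 -c "
from h import *
st(); snap('top','t1',(230,160,420,290),4); snap('scene','s1',(250,140,400,260),5); st()"
```

```text
t 1.35 stop xy [ 3.7  -1.33] z 230.88 Fxy stop [-0.75  0.44] Fz -1.51 w 51.5 head z -79.87 q [-37.  20.  77.   0.  83.  43.]
t 1.45 stop xy [ 0.57 -4.08] z 230.85 Fxy stop [-0.21  0.7 ] Fz 0.17 w 51.2 head z -80.03 q [-37.  20.  77.  -0.  83.  43.]
```

View pics/s1.png

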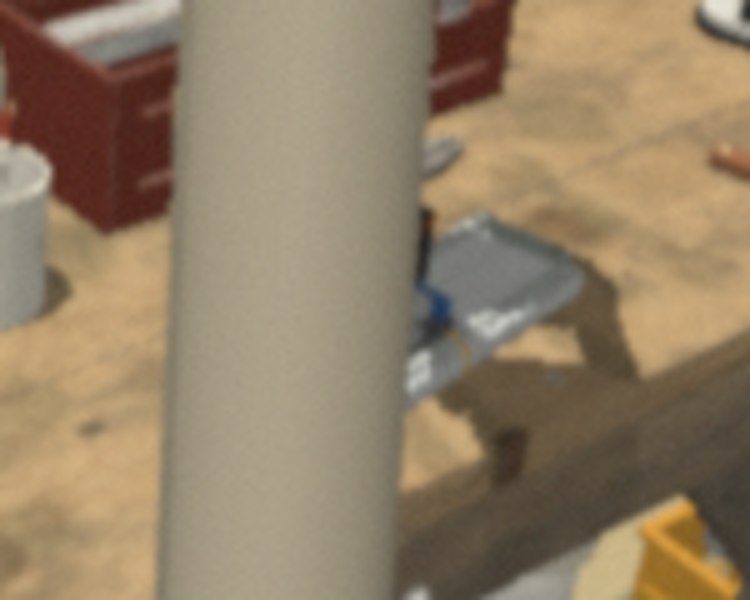

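View pics/t1.png

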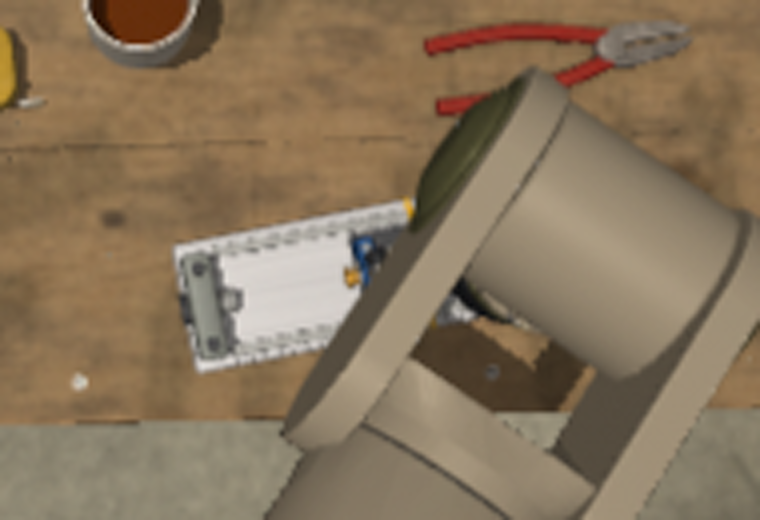

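The arm hides the post in both views: only its edge shows, at about (425,230) in the scene crop. The 51 mm gap leaves ±13 mm around the post, so I'll go down and watch the force.

Call:
jog_arm([
  {"hand": 0.6,"dx": 0,"dy": 2.5,"dz": 0,"ax": 0,"ay": 0,"az": 0},
  {"hand": 0.6,"dx": 0,"dy": 2.5,"dz": 0,"ax": 0,"ay": 0,"az": 0},
  {"hand": 0.6,"dx": 0,"dy": 2.5,"dz": 0,"ax": 0,"ay": 0,"az": 0},
  {"hand": 0.6,"dx": 0,"dy": 2.5,"dz": 0,"ax": 0,"ay": 0,"az": 0},
  {"hand": 0.6,"dx": 0,"dy": 2,"dz": 0,"ax": 0,"ay": 0,"az": 0},
])

```text
time_s: 1.87
position: [0.4854, -0.2212, 0.1096]
tool_rot: [[-0.986, -0.002, 0.169], [-0.169, 0.001, -0.986], [0.001, -1.0, -0.001]]
ft_force: [0.4, -0.5, -0.8]
grip_width: 0.0511
```

Call:
jog_arm([
  {"hand": 0.6,"dx": 0,"dy": 0.8,"dz": 0,"ax": 0,"ay": 0,"az": 0},
  {"hand": 0.6,"dx": 0,"dy": 0.8,"dz": 0,"ax": 0,"ay": 0,"az": 0},
  {"hand": 0.6,"dx": 0,"dy": 0.9,"dz": 0,"ax": 0,"ay": 0,"az": 0},
  {"hand": 0.6,"dx": 0,"dy": 0.9,"dz": 0,"ax": 0,"ay": 0,"az": 0},
  {"hand": 0.6,"dx": 0,"dy": 0.9,"dz": 0,"ax": 0,"ay": 0,"az": 0},
])

```text
time_s: 2.28
position: [0.487, -0.2208, 0.0682]
tool_rot: [[-0.985, 0.001, 0.17], [-0.17, -0.001, -0.985], [-0.001, -1.0, 0.001]]
ft_force: [0.1, -0.5, -0.4]
grip_width: 0.0516
```

```bash
python3 -c "
from h import *
st()"
```

```text
t 2.28 stop xy [ 0.11 -5.4 ] z 68.24 Fxy stop [ 0.03 -0.5 ] Fz -0.35 w 51.6 head z -80.19 q [-37.  30.  90.  -0.  59.  43.]
```

Call:
jog_arm([
  {"hand": 0.6,"dx": 0,"dy": 0,"dz": 0.5,"ax": 0,"ay": 0,"az": 0},
  {"hand": 0.6,"dx": 0,"dy": 0,"dz": 0.5,"ax": 0,"ay": 0,"az": 0},
  {"hand": 0.6,"dx": 0,"dy": 0,"dz": 0.5,"ax": 0,"ay": 0,"az": 0},
  {"hand": 0.6,"dx": 0,"dy": 0,"dz": 0.5,"ax": 0,"ay": 0,"az": 0},
  {"hand": 0.6,"dx": 0,"dy": 0,"dz": 0.5,"ax": 0,"ay": 0,"az": 0},
])

```text
time_s: 2.7
position: [0.491, -0.2439, 0.0686]
tool_rot: [[-0.985, -0.0, 0.17], [-0.17, 0.004, -0.985], [-0.0, -1.0, -0.004]]
ft_force: [-0.4, 9.6, 2.2]
grip_width: 0.0511
```

```bash
python3 -c "
from h import *
st()"
```

```text
t 2.7 stop xy [  0.12 -28.81] z 68.65 Fxy stop [1.23 9.57] Fz 2.24 w 51.1 head z -80.2 q [-39.  32.  88.   0.  61.  41.]
```

Call:
jog_arm([
  {"hand": 0.6,"dx": 0,"dy": 0,"dz": 0.6,"ax": 0,"ay": 0,"az": 0},
  {"hand": 0.6,"dx": 0,"dy": 0,"dz": 0.6,"ax": 0,"ay": 0,"az": 0},
  {"hand": 0.6,"dx": 0,"dy": 0,"dz": 0.6,"ax": 0,"ay": 0,"az": 0},
  {"hand": 0.6,"dx": 0,"dy": 0,"dz": 0.6,"ax": 0,"ay": 0,"az": 0},
  {"hand": 0.6,"dx": 0,"dy": 0,"dz": 0.6,"ax": 0,"ay": 0,"az": 0},
])

```text
time_s: 3.12
position: [0.4961, -0.2732, 0.0686]
tool_rot: [[-0.985, -0.001, 0.171], [-0.171, 0.004, -0.985], [0.0, -1.0, -0.004]]
ft_force: [0.3, 11.0, 2.8]
grip_width: 0.0508
```

Call:
jog_arm([
  {"hand": 0.6,"dx": 0,"dy": 0,"dz": 0.6,"ax": 0,"ay": 0,"az": 0},
  {"hand": 0.6,"dx": 0,"dy": 0,"dz": 0.6,"ax": 0,"ay": 0,"az": 0},
  {"hand": 0.6,"dx": 0,"dy": 0,"dz": 0.6,"ax": 0,"ay": 0,"az": 0},
  {"hand": 0.6,"dx": 0,"dy": 0,"dz": 0.6,"ax": 0,"ay": 0,"az": 0},
  {"hand": 0.6,"dx": 0,"dy": 0,"dz": 0.4,"ax": 0,"ay": 0,"az": 0},
])

```text
time_s: 3.53
position: [0.5008, -0.301, 0.0686]
tool_rot: [[-0.985, -0.001, 0.171], [-0.171, 0.004, -0.985], [0.0, -1.0, -0.004]]
ft_force: [-1.1, 10.1, 3.4]
grip_width: 0.0513
```

```bash
python3 -c "
from h import *
st(); snap('top','t2',(260,180,420,290),5)"
```

```text
t 3.53 stop xy [-4.00e-02 -8.68e+01] z 68.6 Fxy stop [ 0.64 10.11] Fz 3.37 w 51.3 head z -80.18 q [-43.  34.  82.   0.  64.  37.]
```

View pics/t2.png

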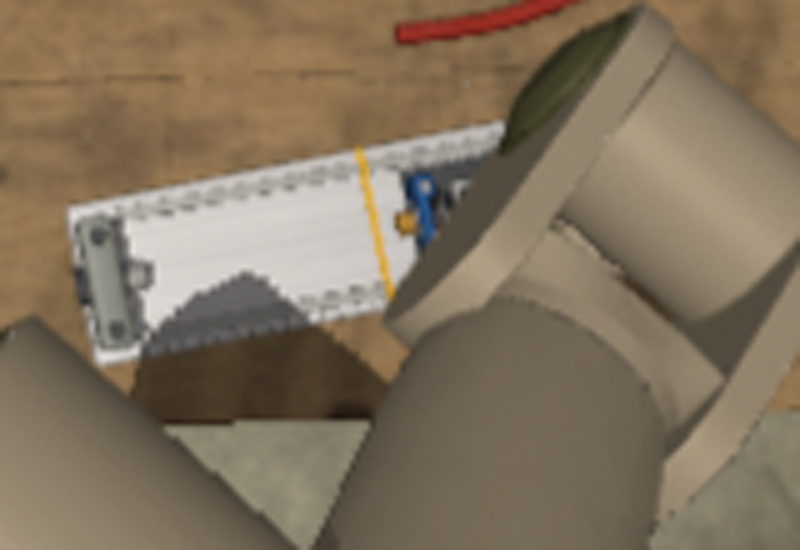

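```bash
python3 -c "
from h import *
st()
for u,z in [((395,222),.0355),((374,222),.018),((152,275),.0355),((358,152),.018),((391,295),.018)]:
    print(tostop(ray('top',(260+u[0]/5-.5,180+u[1]/5-.5),z))*1000)"
```

```text
t 3.58 stop xy [-4.00e-02 -8.75e+01] z 68.65 Fxy stop [-0.02  9.28] Fz 3.57 w 51.2 head z -80.2 q [-43.  34.  82.   0.  64.  37.]
[  2.01858712 -27.49191432]
[  4.06091663 -19.30765111]
[ -0.40267714 111.07771383]
[ 44.53970058 -18.9632815 ]
[-37.85280291 -19.83716587]
```

The top view shows the plunger tip at crop (395,222), which is y≈-27.5 mm. The line is at crop (374,222), so the jaw is behind it. Next I'll back the finger off, rise and turn towards the sample.

Call:
jog_arm([
  {"hand": 0.6,"dx": 0,"dy": 0,"dz": -0.8,"ax": 0,"ay": 0,"az": 0},
  {"hand": 0.6,"dx": 0,"dy": 0,"dz": -0.5,"ax": 0,"ay": 0,"az": 0},
  {"hand": 0.6,"dx": 0,"dy": -2,"dz": 0,"ax": 0,"ay": 0,"az": 0},
  {"hand": 0.6,"dx": 0,"dy": -3,"dz": 0,"ax": 0,"ay": 0,"az": 0},
  {"hand": 0.6,"dx": 0,"dy": -3,"dz": 0,"ax": 0,"ay": 0,"az": 0},
])

```text
time_s: 4.0
position: [0.4984, -0.2889, 0.1492]
tool_rot: [[-0.985, -0.001, 0.171], [-0.171, 0.001, -0.985], [0.001, -1.0, -0.001]]
ft_force: [0.1, 0.1, -0.3]
grip_width: 0.0509
```

Call:
jog_arm([
  {"hand": 1,"dx": 0,"dy": -1.5,"dz": 0,"ax": 0,"ay": -7.16,"az": 0},
  {"hand": 1,"dx": 0,"dy": -1.5,"dz": 0,"ax": 0,"ay": -7.16,"az": 0},
  {"hand": 1,"dx": 0,"dy": -1,"dz": 0,"ax": 0,"ay": -7.16,"az": 0},
  {"hand": 1,"dx": 0,"dy": 0,"dz": 0,"ax": 0,"ay": -7.16,"az": 0},
  {"hand": 1,"dx": 0,"dy": 0,"dz": 0,"ax": 0,"ay": -7.16,"az": 0},
])

```text
time_s: 4.42
position: [0.4989, -0.2894, 0.1895]
tool_rot: [[-0.695, 0.002, 0.719], [-0.719, -0.002, -0.695], [0.0, -1.0, 0.003]]
ft_force: [0.3, -1.1, 0.0]
grip_width: 0.0857
```

Call:
jog_arm([
  {"hand": 1,"dx": 0,"dy": 0,"dz": 0,"ax": 0,"ay": -7.16,"az": 0},
  {"hand": 1,"dx": 0,"dy": 0,"dz": 0,"ax": 0,"ay": -7.16,"az": 0},
  {"hand": 1,"dx": 0,"dy": 0,"dz": 0,"ax": 0,"ay": -7.16,"az": 0},
  {"hand": 1,"dx": 0,"dy": 0,"dz": 0,"ax": 0,"ay": -7.16,"az": 0},
  {"hand": 1,"dx": 0,"dy": 0,"dz": 0,"ax": 0,"ay": -7.16,"az": 0},
])

```text
time_s: 4.83
position: [0.4987, -0.2892, 0.1886]
tool_rot: [[-0.143, 0.0, 0.99], [-0.99, -0.001, -0.143], [0.001, -1.0, 0.001]]
ft_force: [0.5, 0.1, -0.4]
grip_width: 0.0859
```

```bash
cat >> h.py <<'E'
def go(tx,ty):
    s=st(); d=s["tool_rot"].T@(np.array([tx,ty,s["position"][2]])-s["position"]); print("tool shift cm",(d*100).round(2))
E
python3 -c "
from h import *
go(.4935,.179)"
```

```text
t 4.83 stop xy [-6.000e-02 -7.484e+01] z 188.65 Fxy stop [ 0.51 -0.01] Fz -0.41 w 85.9 head z -8.21 q [-42.  26.  74.  -0.  79. -34.]
tool shift cm [-4.627e+01 -4.000e-02 -7.210e+00]
```

Call:
jog_arm([
  {"hand": 1,"dx": -3.8,"dy": 0,"dz": -0.6,"ax": 0,"ay": 0,"az": 0},
  {"hand": 1,"dx": -3.8,"dy": 0,"dz": -0.6,"ax": 0,"ay": 0,"az": 0},
  {"hand": 1,"dx": -3.8,"dy": 0,"dz": -0.6,"ax": 0,"ay": 0,"az": 0},
  {"hand": 1,"dx": -3.8,"dy": 0,"dz": -0.6,"ax": 0,"ay": 0,"az": 0},
  {"hand": 1,"dx": -3.8,"dy": 0,"dz": -0.6,"ax": 0,"ay": 0,"az": 0},
])

```text
time_s: 5.25
position: [0.497, -0.0953, 0.1887]
tool_rot: [[-0.149, 0.001, 0.989], [-0.989, -0.001, -0.149], [0.001, -1.0, 0.001]]
ft_force: [0.7, -0.6, 0.4]
grip_width: 0.0851
```

Call:
jog_arm([
  {"hand": 1,"dx": -3.8,"dy": 0,"dz": -0.6,"ax": 0,"ay": 0,"az": 0},
  {"hand": 1,"dx": -3.8,"dy": 0,"dz": -0.6,"ax": 0,"ay": 0,"az": 0},
  {"hand": 1,"dx": -3.8,"dy": 0,"dz": -0.6,"ax": 0,"ay": 0,"az": 0},
  {"hand": 1,"dx": -3.8,"dy": 0,"dz": -0.6,"ax": 0,"ay": 0,"az": 0},
  {"hand": 1,"dx": -3.8,"dy": 0,"dz": -0.6,"ax": 0,"ay": 0,"az": 0},
])

```text
time_s: 5.67
position: [0.4957, 0.0972, 0.1888]
tool_rot: [[-0.149, 0.001, 0.989], [-0.989, -0.0, -0.149], [0.0, -1.0, 0.001]]
ft_force: [0.7, -0.1, 0.1]
grip_width: 0.0854
```

Call:
jog_arm([
  {"hand": 1,"dx": -3.8,"dy": 0,"dz": -0.6,"ax": 0,"ay": 0,"az": 0},
  {"hand": 1,"dx": -3.8,"dy": 0,"dz": -0.6,"ax": 0,"ay": 0,"az": 0},
  {"hand": 1,"dx": -0.67,"dy": 0,"dz": 0,"ax": 0,"ay": 0,"az": 0},
  {"hand": 1,"dx": 0,"dy": 3,"dz": 0,"ax": 0,"ay": 0,"az": 0},
  {"hand": 1,"dx": 0,"dy": 3,"dz": 0,"ax": 0,"ay": 0,"az": 0},
])

```text
time_s: 6.08
position: [0.4973, 0.1798, 0.129]
tool_rot: [[-0.147, 0.005, 0.989], [-0.989, 0.0, -0.147], [-0.001, -1.0, 0.005]]
ft_force: [0.8, 0.3, -0.5]
grip_width: 0.0855
```

```bash
python3 -c "
from h import *
snap('top','t3',(140,170,340,300),4);snap('scene','s3',(150,170,330,290),4.4);go(.4935,.179)"
```

```text
t 6.18 stop xy [ 75.68 386.83] z 125.15 Fxy stop [-0.1  -0.85] Fz 0.85 w 85.4 head z -8.56 q [ 7. 26. 87. -0. 67. 16.]
tool shift cm [-0.03  0.   -0.09]
```

View pics/t3.png

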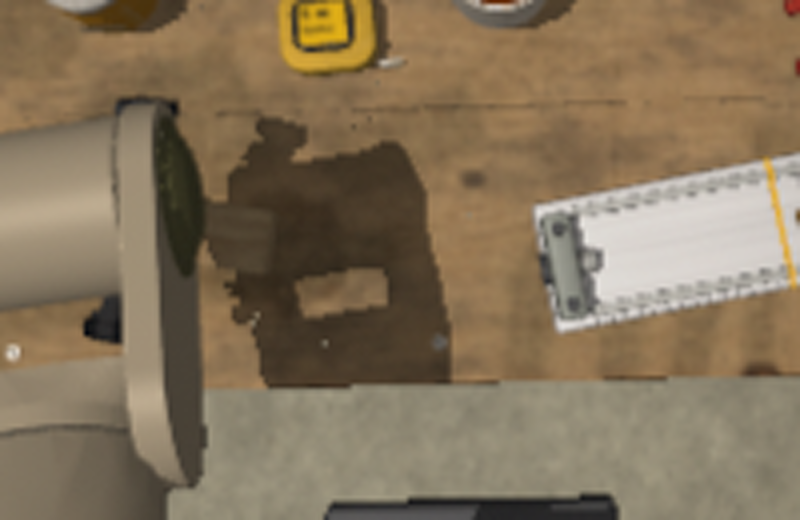

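View pics/s3.png

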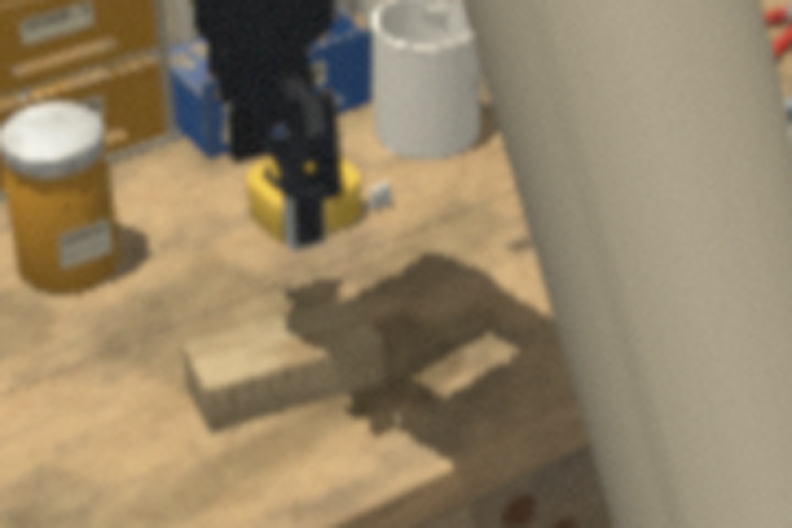

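The gripper is over the sample, shown at crop (180-380, 320-430) in the scene view, and lined up with it. I'll go down and grip.

Call:
jog_arm([
  {"hand": 1,"dx": 0,"dy": 3,"dz": 0,"ax": 0,"ay": 0,"az": 0},
  {"hand": 1,"dx": 0,"dy": 3,"dz": 0,"ax": 0,"ay": 0,"az": 0},
  {"hand": 1,"dx": 0,"dy": 2.6,"dz": 0,"ax": 0,"ay": 0,"az": 0},
  {"hand": 1,"dx": 0,"dy": 1.5,"dz": 0,"ax": 0,"ay": 0,"az": 0},
  {"hand": 1,"dx": 0,"dy": 0.9,"dz": 0,"ax": 0,"ay": 0,"az": 0},
])

```text
time_s: 6.6
position: [0.4969, 0.1785, 0.0181]
tool_rot: [[-0.15, -0.0, 0.989], [-0.989, -0.0, -0.15], [0.0, -1.0, -0.0]]
ft_force: [0.4, 0.1, 0.6]
grip_width: 0.0856
```

Call:
jog_arm([
  {"hand": 1,"dx": 0,"dy": 0.9,"dz": 0,"ax": 0,"ay": 0,"az": 0},
  {"hand": 0.5,"dx": 0,"dy": 0,"dz": 0,"ax": 0,"ay": 0,"az": 0},
  {"hand": 0.4,"dx": 0,"dy": 0,"dz": 0,"ax": 0,"ay": 0,"az": 0},
  {"hand": 0.4,"dx": 0,"dy": 0,"dz": 0,"ax": 0,"ay": 0,"az": 0},
  {"hand": 0.4,"dx": 0,"dy": 0,"dz": 0,"ax": 0,"ay": 0,"az": 0},
], newtons=30)

```text
time_s: 7.02
position: [0.4972, 0.1789, 0.0105]
tool_rot: [[-0.149, 0.002, 0.989], [-0.989, 0.0, -0.149], [-0.0, -1.0, 0.002]]
ft_force: [-0.7, -0.3, 0.9]
grip_width: 0.0444
```

```bash
python3 -c "
from h import *
go(.4935,.179)"
```

```text
t 7.02 stop xy [ 78.47 386.72] z 10.53 Fxy stop [-0.7  -0.19] Fz 0.92 w 44.4 head z -8.57 q [ 7. 35. 94. -0. 51. 16.]
tool shift cm [ 0.05 -0.   -0.36]
```

The fingers closed at 44.4 mm, so the sample is held, but the TCP is 5 mm higher than planned. I'll lower it and regrip for a deeper hold.

Call:
jog_arm([
  {"hand": 0.7,"dx": 0,"dy": 0,"dz": -0.2,"ax": 0,"ay": 0,"az": 0},
  {"hand": 0.7,"dx": 0,"dy": 0.4,"dz": 0,"ax": 0,"ay": 0,"az": 0},
  {"hand": 0.7,"dx": 0,"dy": 0.3,"dz": 0,"ax": 0,"ay": 0,"az": 0},
  {"hand": 0.7,"dx": 0,"dy": 0,"dz": 0,"ax": 0,"ay": 0,"az": 0},
  {"hand": 0.7,"dx": 0,"dy": 0,"dz": 0,"ax": 0,"ay": 0,"az": 0},
])

```text
time_s: 7.43
position: [0.4945, 0.1792, 0.002]
tool_rot: [[-0.149, -0.001, 0.989], [-0.989, -0.0, -0.149], [0.0, -1.0, -0.001]]
ft_force: [0.6, 0.7, 0.7]
grip_width: 0.0603
```

```bash
python3 -c "
from h import *
go(.4935,.179)"
```

```text
t 7.43 stop xy [ 75.88 387.39] z 2.05 Fxy stop [0.71 0.55] Fz 0.73 w 60.3 head z -8.58 q [ 7. 36. 95. -0. 49. 16.]
tool shift cm [ 0.03  0.   -0.1 ]
```

Call:
jog_arm([
  {"hand": 0.7,"dx": 0,"dy": -0.2,"dz": -0.1,"ax": 0,"ay": 0,"az": 0},
  {"hand": 0.4,"dx": 0,"dy": 0,"dz": 0,"ax": 0,"ay": 0,"az": 0},
  {"hand": 0.4,"dx": 0,"dy": 0,"dz": 0,"ax": 0,"ay": 0,"az": 0},
  {"hand": 0.4,"dx": 0,"dy": 0,"dz": 0,"ax": 0,"ay": 0,"az": 0},
  {"hand": 0.4,"dx": 0,"dy": 0,"dz": 0,"ax": 0,"ay": 0,"az": 0},
], newtons=35)

```text
time_s: 7.85
position: [0.494, 0.1794, 0.0048]
tool_rot: [[-0.149, 0.001, 0.989], [-0.989, 0.0, -0.149], [-0.0, -1.0, 0.001]]
ft_force: [-0.6, -0.3, 5.5]
grip_width: 0.0445
```

```bash
python3 -c "
from h import *
go(.4935,.179)"
```

```text
t 7.85 stop xy [ 75.39 387.68] z 4.8 Fxy stop [-0.67 -0.18] Fz 5.53 w 44.5 head z -8.58 q [ 7. 35. 95.  0. 50. 16.]
tool shift cm [ 0.04 -0.   -0.04]
```

Call:
jog_arm([
  {"hand": 0.4,"dx": 0,"dy": -1,"dz": 0,"ax": 0,"ay": 0,"az": 0},
  {"hand": 0.4,"dx": 0,"dy": -3,"dz": 0,"ax": 0,"ay": 0,"az": 0},
  {"hand": 0.4,"dx": 0,"dy": -3.5,"dz": 0,"ax": 0,"ay": -6.13,"az": 0},
  {"hand": 0.4,"dx": 0,"dy": -3.5,"dz": 0,"ax": 0,"ay": -6.13,"az": 0},
  {"hand": 0.4,"dx": 0,"dy": -3.5,"dz": 0,"ax": 0,"ay": -6.13,"az": 0},
])

```text
time_s: 8.27
position: [0.4929, 0.1792, 0.1513]
tool_rot: [[0.176, -0.001, 0.984], [-0.984, -0.0, 0.176], [-0.0, -1.0, -0.001]]
ft_force: [0.2, 0.2, -1.9]
grip_width: 0.0446
```

```bash
python3 -c "
from h import *
snap('scene','s4',(130,110,350,290),3.5)
go(*toworld([0,.049]))"
```

```text
t 8.32 stop xy [ 77.28 387.77] z 158.04 Fxy stop [2.06 0.24] Fz 6.11 w 44.5 head z 10.51 q [ 7. 23. 85.  0. 71. -3.]
tool shift cm [33.79 -0.07 -8.12]
```

View pics/s4.png

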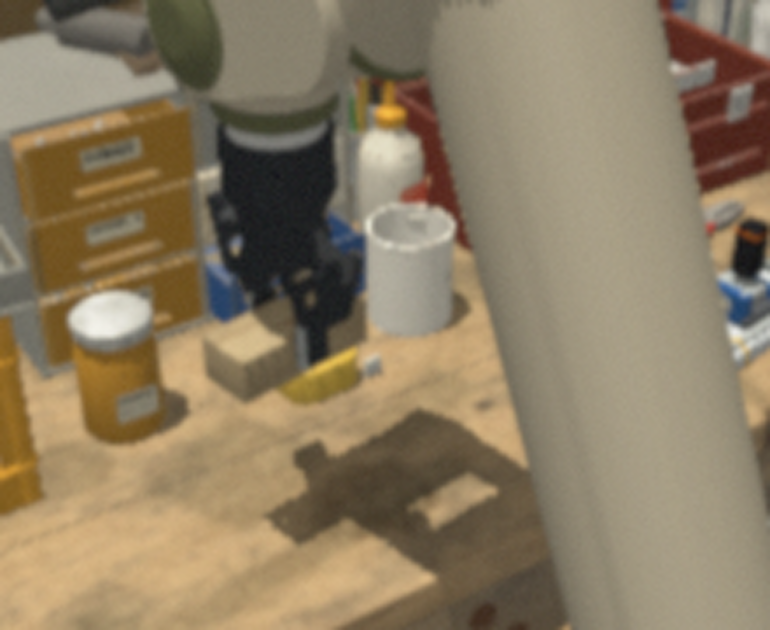

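The scene view shows the sample held level between the fingers near crop (260,350). Now I'll carry it over the bed.

Call:
jog_arm([
  {"hand": 0.4,"dx": 3.38,"dy": 0,"dz": -0.81,"ax": 0,"ay": 0,"az": 0},
  {"hand": 0.4,"dx": 3.38,"dy": 0,"dz": -0.81,"ax": 0,"ay": 0,"az": 0},
  {"hand": 0.4,"dx": 3.38,"dy": 0,"dz": -0.81,"ax": 0,"ay": 0,"az": 0},
  {"hand": 0.4,"dx": 3.38,"dy": 0,"dz": -0.81,"ax": 0,"ay": 0,"az": 0},
  {"hand": 0.4,"dx": 3.38,"dy": 0,"dz": -0.81,"ax": 0,"ay": 0,"az": 0},
])

```text
time_s: 8.73
position: [0.4818, 0.0045, 0.1495]
tool_rot: [[0.17, -0.0, 0.985], [-0.985, 0.0, 0.17], [-0.0, -1.0, -0.0]]
ft_force: [1.0, -0.3, -0.4]
grip_width: 0.0447
```

Call:
jog_arm([
  {"hand": 0.4,"dx": 3.38,"dy": 0,"dz": -0.81,"ax": 0,"ay": 0,"az": 0},
  {"hand": 0.4,"dx": 3.38,"dy": 0,"dz": -0.81,"ax": 0,"ay": 0,"az": 0},
  {"hand": 0.4,"dx": 3.38,"dy": 0,"dz": -0.81,"ax": 0,"ay": 0,"az": 0},
  {"hand": 0.4,"dx": 3.38,"dy": 0,"dz": -0.81,"ax": 0,"ay": 0,"az": 0},
  {"hand": 0.4,"dx": 3.38,"dy": 0,"dz": -0.81,"ax": 0,"ay": 0,"az": 0},
])

```text
time_s: 9.15
position: [0.4707, -0.1691, 0.1495]
tool_rot: [[0.17, -0.0, 0.985], [-0.985, 0.0, 0.17], [-0.0, -1.0, -0.0]]
ft_force: [0.5, -0.3, -1.5]
grip_width: 0.0444
```

Call:
jog_arm([
  {"hand": 0.4,"dx": 0,"dy": 0,"dz": 0,"ax": 0,"ay": 0,"az": 0},
  {"hand": 0.4,"dx": 0,"dy": 0,"dz": 0,"ax": 0,"ay": 0,"az": 0},
  {"hand": 0.4,"dx": 0,"dy": 0,"dz": 0,"ax": 0,"ay": 0,"az": 0},
  {"hand": 0.4,"dx": 0,"dy": 0,"dz": 0,"ax": 0,"ay": 0,"az": 0},
  {"hand": 0.4,"dx": 0,"dy": 0,"dz": 0,"ax": 0,"ay": 0,"az": 0},
])

```text
time_s: 9.57
position: [0.4714, -0.1664, 0.1494]
tool_rot: [[0.172, -0.0, 0.985], [-0.985, 0.0, 0.172], [-0.0, -1.0, -0.0]]
ft_force: [-0.5, 1.0, -1.1]
grip_width: 0.0442
```

```bash
python3 -c "
from h import *
snap('scene','s5',(200,110,420,290),3.5);snap('top','t5',(240,180,400,290),5)
go(*toworld([0,.049]))"
```

```text
t 9.67 stop xy [-5.95 50.58] z 149.42 Fxy stop [ 0.78 -0.72] Fz -1.02 w 44.6 head z 9.89 q [-33.  21.  90.  -0.  69. -43.]
tool shift cm [ 0.16 -0.    0.6 ]
```

View pics/s5.png

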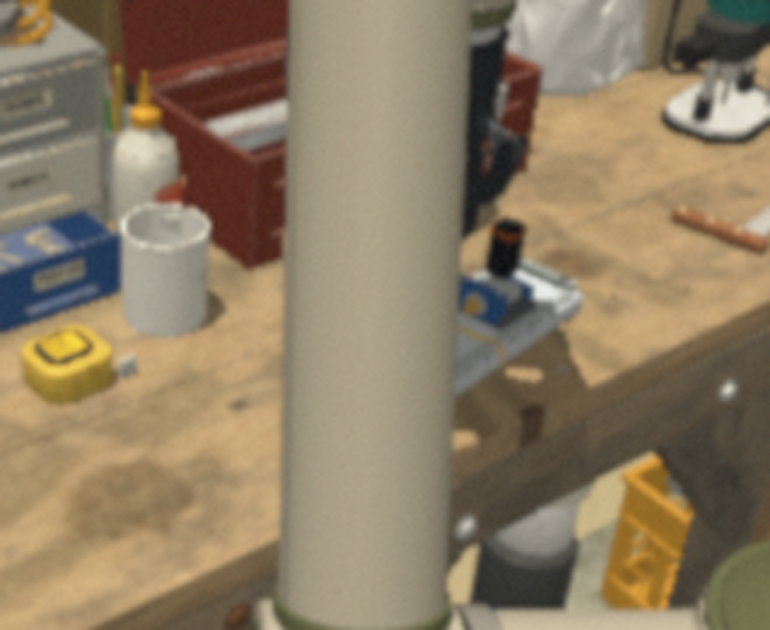

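View pics/t5.png

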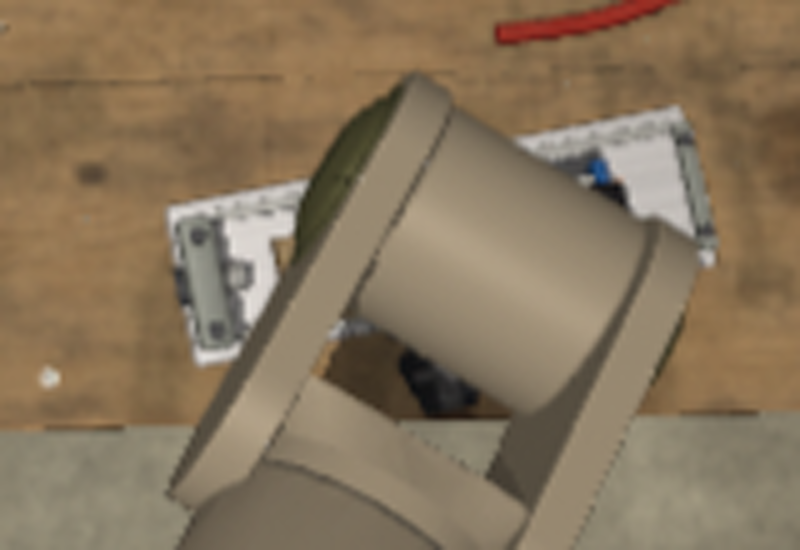

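The far end of the sample shows at crop (280,265), short of the button. I'll trim by 6 mm and go down.

Call:
jog_arm([
  {"hand": 0.4,"dx": 0.15,"dy": 0,"dz": 0.6,"ax": 0,"ay": 0,"az": 0},
  {"hand": 0.4,"dx": 0,"dy": 2.5,"dz": 0,"ax": 0,"ay": 0,"az": 0},
  {"hand": 0.4,"dx": 0,"dy": 3,"dz": 0,"ax": 0,"ay": 0,"az": 0},
  {"hand": 0.4,"dx": 0,"dy": 2.5,"dz": 0,"ax": 0,"ay": 0,"az": 0},
  {"hand": 0.4,"dx": 0,"dy": 1.5,"dz": 0,"ax": 0,"ay": 0,"az": 0},
])

```text
time_s: 10.08
position: [0.4772, -0.1672, 0.052]
tool_rot: [[0.171, -0.002, 0.985], [-0.985, 0.002, 0.171], [-0.002, -1.0, -0.002]]
ft_force: [-0.7, 0.9, -1.1]
grip_width: 0.0445
```

Call:
jog_arm([
  {"hand": 0.4,"dx": 0,"dy": 0.8,"dz": 0,"ax": 0,"ay": 0,"az": 0},
  {"hand": 0.4,"dx": 0,"dy": 0.8,"dz": 0,"ax": 0,"ay": 0,"az": 0},
  {"hand": 0.4,"dx": 0,"dy": 0.6,"dz": 0,"ax": 0,"ay": 0,"az": 0},
  {"hand": 0.4,"dx": 0,"dy": 0.2,"dz": 0,"ax": 0,"ay": 0,"az": 0},
  {"hand": 0.4,"dx": 0,"dy": 0,"dz": 0,"ax": 0,"ay": 0,"az": 0},
])

```text
time_s: 10.5
position: [0.4778, -0.1681, 0.0305]
tool_rot: [[0.17, 0.0, 0.985], [-0.985, -0.0, 0.17], [0.0, -1.0, 0.0]]
ft_force: [0.3, 0.9, -1.4]
grip_width: 0.044
```

```bash
python3 -c "
from h import *
go(*toworld([0,.049]))"
```

```text
t 10.5 stop xy [3.000e-02 4.814e+01] z 30.46 Fxy stop [0.43 0.79] Fz -1.41 w 44.0 head z 9.82 q [-33.  32.  97.  -0.  51. -43.]
tool shift cm [-0.09 -0.   -0.  ]
```

Call:
jog_arm([
  {"hand": 0.4,"dx": 0,"dy": 0.3,"dz": 0,"ax": 0,"ay": 0,"az": 0},
  {"hand": 0.4,"dx": 0,"dy": 0.2,"dz": 0,"ax": 0,"ay": 0,"az": 0},
  {"hand": 0.4,"dx": 0,"dy": 0.1,"dz": 0,"ax": 0,"ay": 0,"az": 0},
  {"hand": 0.4,"dx": 0,"dy": 0,"dz": 0,"ax": 0,"ay": 0,"az": 0},
  {"hand": 0.4,"dx": 0,"dy": 0,"dz": 0,"ax": 0,"ay": 0,"az": 0},
])

```text
time_s: 10.92
position: [0.4776, -0.168, 0.0244]
tool_rot: [[0.17, 0.0, 0.985], [-0.985, -0.0, 0.17], [0.0, -1.0, 0.0]]
ft_force: [0.7, 0.2, -0.9]
grip_width: 0.0445
```

```bash
python3 -c "
from h import *
go(*toworld([0,.049]))"
```

```text
t 10.92 stop xy [-0.15 48.2 ] z 24.42 Fxy stop [0.7  0.08] Fz -0.91 w 44.5 head z 9.8 q [-33.  32.  97.   0.  51. -43.]
tool shift cm [-0.08 -0.    0.02]
```

Call:
jog_arm([
  {"hand": 0.4,"dx": 0,"dy": 0.1,"dz": 0,"ax": 0,"ay": 0,"az": 0},
  {"hand": 0.4,"dx": 0,"dy": 0.1,"dz": 0,"ax": 0,"ay": 0,"az": 0},
  {"hand": 0.4,"dx": 0,"dy": 0,"dz": 0,"ax": 0,"ay": 0,"az": 0},
  {"hand": 0.4,"dx": 0,"dy": 0,"dz": 0,"ax": 0,"ay": 0,"az": 0},
  {"hand": 0.4,"dx": 0,"dy": 0,"dz": 0,"ax": 0,"ay": 0,"az": 0},
])

```text
time_s: 11.33
position: [0.4777, -0.1681, 0.0228]
tool_rot: [[0.17, 0.001, 0.985], [-0.985, -0.0, 0.17], [0.0, -1.0, 0.0]]
ft_force: [-1.1, 0.7, 6.1]
grip_width: 0.0446
```

The 6 N upward force shows the sample is down on the bed, at z 22.8 as predicted. I'll release it, rise and turn back.

Call:
jog_arm([
  {"hand": 0.6,"dx": 0,"dy": 0,"dz": 0,"ax": 0,"ay": 0,"az": 0},
  {"hand": 0.75,"dx": 0,"dy": 0,"dz": 0,"ax": 0,"ay": 0,"az": 0},
  {"hand": 0.75,"dx": 0,"dy": 0,"dz": 0,"ax": 0,"ay": 0,"az": 0},
  {"hand": 0.75,"dx": 0,"dy": -0.3,"dz": 0,"ax": 0,"ay": 0,"az": 0},
  {"hand": 0.75,"dx": 0,"dy": -1,"dz": 0,"ax": 0,"ay": 0,"az": 0},
])

```text
time_s: 11.75
position: [0.477, -0.1677, 0.0346]
tool_rot: [[0.17, -0.002, 0.985], [-0.985, 0.001, 0.17], [-0.002, -1.0, -0.002]]
ft_force: [-0.0, 0.3, 0.2]
grip_width: 0.064
```

Call:
jog_arm([
  {"hand": 0.75,"dx": 0,"dy": -3,"dz": 0,"ax": 0,"ay": 0,"az": 0},
  {"hand": 0.6,"dx": 0,"dy": -3,"dz": 0,"ax": 0,"ay": 0,"az": 0},
  {"hand": 0.6,"dx": 0,"dy": -3,"dz": 0,"ax": 0,"ay": 0,"az": 0},
  {"hand": 0.6,"dx": 0,"dy": -3,"dz": 0,"ax": 0,"ay": 0,"az": 0},
  {"hand": 0.6,"dx": 4,"dy": -1,"dz": -1,"ax": 0,"ay": 0,"az": 0},
])

```text
time_s: 12.17
position: [0.4758, -0.2047, 0.1697]
tool_rot: [[0.176, 0.005, 0.984], [-0.984, -0.002, 0.176], [0.002, -1.0, 0.004]]
ft_force: [1.0, -0.7, 0.2]
grip_width: 0.0513
```

Call:
jog_arm([
  {"hand": 0.6,"dx": 4,"dy": 0,"dz": -1,"ax": 0,"ay": 0,"az": 0},
  {"hand": 0.6,"dx": 4,"dy": 0,"dz": -1,"ax": 0,"ay": 0,"az": 0},
  {"hand": 0.6,"dx": 4,"dy": 0,"dz": -1,"ax": 0,"ay": 0,"az": 0},
  {"hand": 0.6,"dx": 4,"dy": 0,"dz": -1,"ax": 0,"ay": 0,"az": 0},
  {"hand": 0.6,"dx": 0,"dy": 0,"dz": 0,"ax": 0,"ay": 0,"az": 0},
])

```text
time_s: 12.58
position: [0.4611, -0.3794, 0.1646]
tool_rot: [[0.165, 0.0, 0.986], [-0.986, -0.002, 0.165], [0.002, -1.0, -0.0]]
ft_force: [-1.2, 1.0, 0.0]
grip_width: 0.0515
```

```bash
python3 -c "
from h import *
st();snap('scene','s6',(250,140,400,260),5);snap('top','t6',(260,180,420,290),5)
go(*toworld([0,-.083]))"
```

```text
t 12.58 stop xy [ -52.54 -157.21] z 164.64 Fxy stop [-1.01  1.18] Fz 0.0 w 51.5 head z 9.51 q [-51.  29.  73.  -0.  78. -60.]
t 12.68 stop xy [ -50.89 -152.  ] z 164.62 Fxy stop [-0.08  0.61] Fz 0.03 w 51.3 head z 9.68 q [-50.  29.  73.   0.  78. -60.]
tool shift cm [-6.91  0.    5.07]
```

View pics/s6.png

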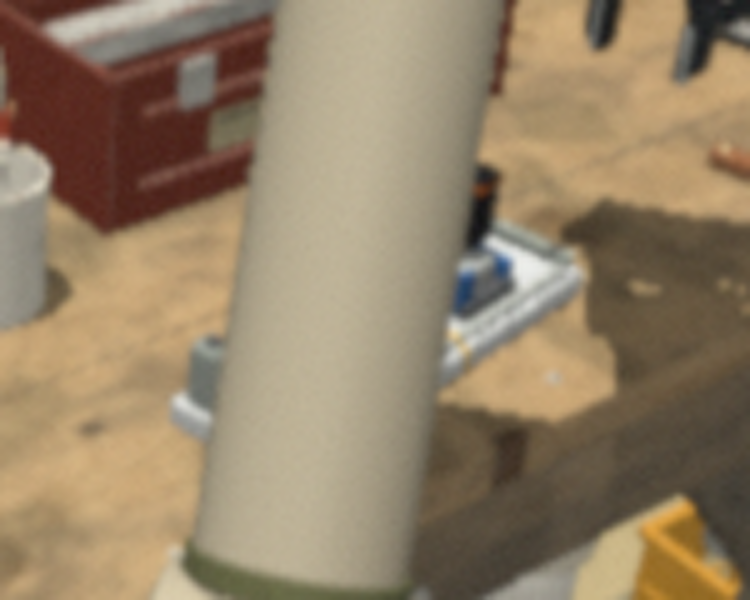

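View pics/t6.png

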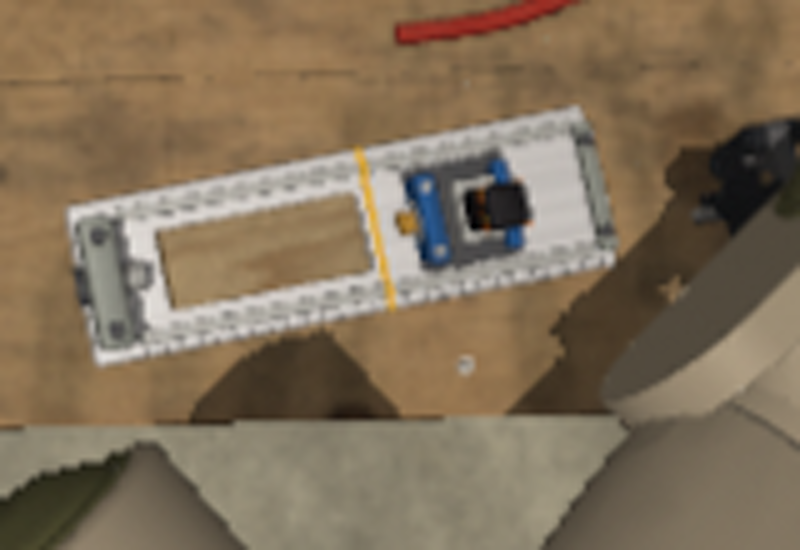

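The top view is clear. The sample lies square on the bed from crop (165,270) to (368,232). The plunger tip is at (395,222), the button tip at (152,273) and the post top around (505,207). I'll measure these.

```bash
python3 -c "
from h import *
def T(u,z): return (tostop(ray('top',(260+u[0]/5-.5,180+u[1]/5-.5),z))*1000).round(1)
for u in [(160,232),(362,193),(374,270),(176,308)]: print('sample',T(u,.053))
print('tip',T((395,222),.0355),'btn',T((152,274),.0355))
for u in [(530,203),(488,184),(525,182),(492,230),(530,224)]: print('post',T(u,.105))
"
```

```text
sample [ 22.  103.2]
sample [21.3 -9.8]
sample [-21.   -7.2]
sample [-20.2 103.1]
tip [  2.  -27.5] btn [1.00e-01 1.11e+02]
post [ -1.  -84.9]
post [ 13.  -65.7]
post [ 10.2 -84.8]
post [-10.8 -62.4]
post [-11.6 -82.4]
```

Call:
jog_arm([
  {"hand": 0.6,"dx": 0,"dy": 0,"dz": 0,"ax": 0,"ay": 6.92,"az": 0},
  {"hand": 0.6,"dx": 0,"dy": 0,"dz": 0,"ax": 0,"ay": 6.92,"az": 0},
  {"hand": 0.6,"dx": 0,"dy": 0,"dz": 0,"ax": 0,"ay": 6.92,"az": 0},
  {"hand": 0.6,"dx": 0,"dy": 0,"dz": 0,"ax": 0,"ay": 6.92,"az": 0},
  {"hand": 0.6,"dx": 0,"dy": 0,"dz": 0,"ax": 0,"ay": 6.92,"az": 0},
], newtons=60)

```text
time_s: 13.1
position: [0.4627, -0.3712, 0.1654]
tool_rot: [[-0.423, -0.0, 0.906], [-0.906, 0.0, -0.423], [-0.0, -1.0, -0.0]]
ft_force: [0.8, 0.6, 0.5]
grip_width: 0.0511
```

Call:
jog_arm([
  {"hand": 0.6,"dx": 0,"dy": 0,"dz": 0,"ax": 0,"ay": 6.92,"az": 0},
  {"hand": 0.6,"dx": 0,"dy": 0,"dz": 0,"ax": 0,"ay": 6.92,"az": 0},
  {"hand": 0.6,"dx": 0,"dy": 0,"dz": 0,"ax": 0,"ay": 6.92,"az": 0},
  {"hand": 0.6,"dx": 0,"dy": 0,"dz": 0,"ax": 0,"ay": 6.92,"az": 0},
  {"hand": 0.6,"dx": 0,"dy": 0,"dz": 0,"ax": 0,"ay": 6.92,"az": 0},
])

```text
time_s: 13.52
position: [0.4628, -0.3712, 0.1654]
tool_rot: [[-0.863, -0.0, 0.506], [-0.506, 0.0, -0.863], [-0.0, -1.0, -0.0]]
ft_force: [-0.5, -0.0, -0.1]
grip_width: 0.0511
```

Call:
jog_arm([
  {"hand": 0.6,"dx": 0,"dy": 0,"dz": 0,"ax": 0,"ay": 6.92,"az": 0},
  {"hand": 0.6,"dx": 0,"dy": 0,"dz": 0,"ax": 0,"ay": 6.92,"az": 0},
  {"hand": 0.6,"dx": 0,"dy": 0,"dz": 0,"ax": 0,"ay": 6.92,"az": 0},
  {"hand": 0.6,"dx": 0,"dy": 0,"dz": 0,"ax": 0,"ay": 0,"az": 0},
  {"hand": 0.6,"dx": 0,"dy": 0,"dz": 0,"ax": 0,"ay": 0,"az": 0},
])

```text
time_s: 13.93
position: [0.4627, -0.3717, 0.1654]
tool_rot: [[-0.984, -0.0, 0.176], [-0.176, 0.0, -0.984], [0.0, -1.0, -0.0]]
ft_force: [-0.6, 0.3, -0.3]
grip_width: 0.0512
```

```bash
python3 -c "
from h import *
go(*toworld([0,-.073]))"
```

```text
t 13.93 stop xy [ -49.68 -149.93] z 165.36 Fxy stop [-0.56  0.44] Fz -0.26 w 51.2 head z -79.87 q [-50.  29.  73.   0.  78.  30.]
tool shift cm [-5.01  0.   -7.67]
```

Call:
jog_arm([
  {"hand": 0.6,"dx": -1.67,"dy": 0,"dz": -2.56,"ax": 0,"ay": 0.14,"az": 0},
  {"hand": 0.6,"dx": -1.67,"dy": 0,"dz": -2.56,"ax": 0,"ay": 0.14,"az": 0},
  {"hand": 0.6,"dx": -1.67,"dy": 0,"dz": -2.56,"ax": 0,"ay": 0,"az": 0},
  {"hand": 0.6,"dx": 0,"dy": 1.5,"dz": 0,"ax": 0,"ay": 0,"az": 0},
  {"hand": 0.6,"dx": 0,"dy": 1.5,"dz": 0,"ax": 0,"ay": 0,"az": 0},
])

```text
time_s: 14.35
position: [0.4999, -0.2867, 0.1357]
tool_rot: [[-0.985, 0.002, 0.173], [-0.173, -0.001, -0.985], [-0.001, -1.0, 0.002]]
ft_force: [0.8, -1.8, 0.5]
grip_width: 0.0514
```

```bash
python3 -c "
from h import *
snap('scene','s7',(250,120,400,240),5)
go(*toworld([0,-.073]))"
```

```text
t 14.4 stop xy [ 4.000e-02 -7.208e+01] z 132.23 Fxy stop [0.18 0.86] Fz -3.16 w 51.2 head z -80.09 q [-42.  29.  79.   0.  72.  38.]
tool shift cm [ 0.   -0.    0.09]
```

View pics/s7.png

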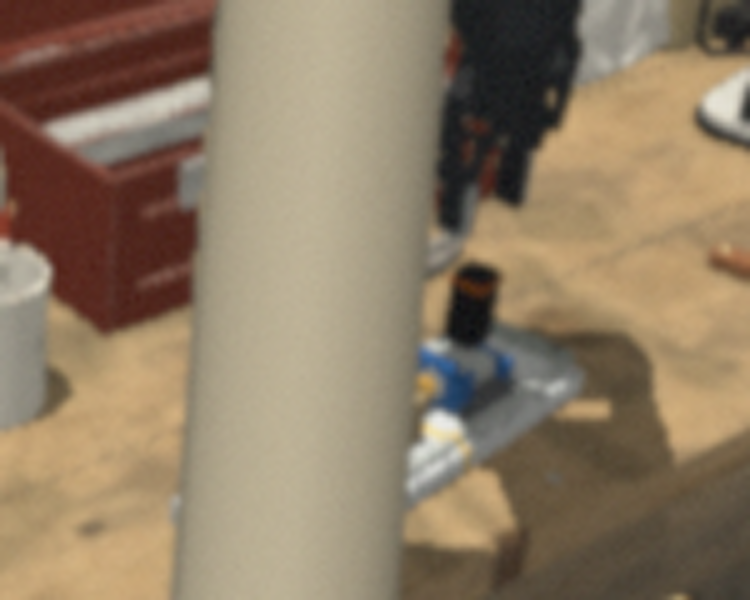

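The two fingers, near crop (452,220) and (512,190), straddle the post, whose top is at (476,275). I'll go down.

Call:
jog_arm([
  {"hand": 0.6,"dx": 0,"dy": 1.8,"dz": 0,"ax": 0,"ay": 0,"az": 0},
  {"hand": 0.6,"dx": 0,"dy": 1.8,"dz": 0,"ax": 0,"ay": 0,"az": 0},
  {"hand": 0.6,"dx": 0,"dy": 1.4,"dz": 0,"ax": 0,"ay": 0,"az": 0},
  {"hand": 0.6,"dx": 0,"dy": 1.2,"dz": 0,"ax": 0,"ay": 0,"az": 0},
  {"hand": 0.6,"dx": 0,"dy": 0.4,"dz": 0,"ax": 0,"ay": 0,"az": 0},
])

```text
time_s: 14.82
position: [0.4983, -0.288, 0.0678]
tool_rot: [[-0.986, -0.002, 0.169], [-0.169, 0.002, -0.986], [0.002, -1.0, -0.002]]
ft_force: [0.1, 0.1, 0.3]
grip_width: 0.0513
```

Call:
jog_arm([
  {"hand": 0.6,"dx": 0,"dy": 0,"dz": -0.2,"ax": 0,"ay": 0,"az": 0},
  {"hand": 0.6,"dx": 0,"dy": 0,"dz": -0.3,"ax": 0,"ay": 0,"az": 0},
  {"hand": 0.6,"dx": 0,"dy": 0,"dz": -0.3,"ax": 0,"ay": 0,"az": 0},
  {"hand": 0.6,"dx": 0,"dy": 0,"dz": -0.3,"ax": 0,"ay": 0,"az": 0},
  {"hand": 0.6,"dx": 0,"dy": 0,"dz": -0.3,"ax": 0,"ay": 0,"az": 0},
])

```text
time_s: 15.23
position: [0.4967, -0.2746, 0.0698]
tool_rot: [[-0.986, 0.001, 0.167], [-0.167, -0.001, -0.986], [-0.001, -1.0, 0.001]]
ft_force: [-0.7, 0.1, 0.5]
grip_width: 0.0513
```

```bash
python3 -c "
from h import *
st()"
```

```text
t 15.23 stop xy [  0.41 -60.05] z 69.82 Fxy stop [-0.69  0.25] Fz 0.49 w 51.3 head z -80.4 q [-41.  33.  85.   0.  62.  40.]
```

Call:
jog_arm([
  {"hand": 0.6,"dx": 0,"dy": 0,"dz": -0.25,"ax": 0,"ay": 0,"az": 0},
  {"hand": 0.6,"dx": 0,"dy": 0,"dz": -0.25,"ax": 0,"ay": 0,"az": 0},
  {"hand": 0.6,"dx": 0,"dy": 0,"dz": -0.25,"ax": 0,"ay": 0,"az": 0},
  {"hand": 0.6,"dx": 0,"dy": 0,"dz": -0.25,"ax": 0,"ay": 0,"az": 0},
  {"hand": 0.6,"dx": 0,"dy": 0,"dz": -0.25,"ax": 0,"ay": 0,"az": 0},
])

```text
time_s: 15.65
position: [0.4949, -0.2642, 0.0694]
tool_rot: [[-0.986, 0.001, 0.166], [-0.166, -0.004, -0.986], [-0.001, -1.0, 0.004]]
ft_force: [0.8, -10.7, -2.7]
grip_width: 0.0514
```

```bash
python3 -c "
from h import *
st()"
```

```text
t 15.65 stop xy [  0.41 -49.48] z 69.36 Fxy stop [ -1.08 -10.62] Fz -2.74 w 51.4 head z -80.43 q [-40.  32.  86.  -0.  62.  40.]
```

The play is taken up and the carriage is sliding at about -10.6 N. I expect the sample to seat after about 28 mm of tip travel. I'll take 17 mm quickly and then creep.

Call:
jog_arm([
  {"hand": 0.6,"dx": 0,"dy": 0,"dz": -0.2,"ax": 0,"ay": 0,"az": 0},
  {"hand": 0.6,"dx": 0,"dy": 0,"dz": -0.2,"ax": 0,"ay": 0,"az": 0},
  {"hand": 0.6,"dx": 0,"dy": 0,"dz": -0.2,"ax": 0,"ay": 0,"az": 0},
  {"hand": 0.6,"dx": 0,"dy": 0,"dz": -0.2,"ax": 0,"ay": 0,"az": 0},
  {"hand": 0.6,"dx": 0,"dy": 0,"dz": -0.2,"ax": 0,"ay": 0,"az": 0},
])

```text
time_s: 16.07
position: [0.4932, -0.2546, 0.0693]
tool_rot: [[-0.986, 0.002, 0.166], [-0.166, -0.004, -0.986], [-0.001, -1.0, 0.004]]
ft_force: [0.3, -10.1, -2.8]
grip_width: 0.0512
```

Call:
jog_arm([
  {"hand": 0.6,"dx": 0,"dy": 0,"dz": -0.2,"ax": 0,"ay": 0,"az": 0},
  {"hand": 0.6,"dx": 0,"dy": 0,"dz": -0.2,"ax": 0,"ay": 0,"az": 0},
  {"hand": 0.6,"dx": 0,"dy": 0,"dz": -0.15,"ax": 0,"ay": 0,"az": 0},
  {"hand": 0.6,"dx": 0,"dy": 0,"dz": -0.1,"ax": 0,"ay": 0,"az": 0},
  {"hand": 0.6,"dx": 0,"dy": 0,"dz": -0.1,"ax": 0,"ay": 0,"az": 0},
])

```text
time_s: 16.48
position: [0.492, -0.2472, 0.0693]
tool_rot: [[-0.986, 0.001, 0.166], [-0.166, -0.004, -0.986], [-0.001, -1.0, 0.004]]
ft_force: [0.5, -10.3, -2.3]
grip_width: 0.0511
```

```bash
cat >> h.py <<'E'
def avg(n=8,save=None):
    F=[];P=[];im=None
    for i in range(n):
        im=imaging.get_image('top'); s=status.observe(); F.append([*(R.T@s["ft_force"][:2]),s["ft_force"][2]]); P.append([*(tostop(s["position"])*1000),s["position"][2]*1000])
    F=np.array(F);P=np.array(P)
    print("t",round(s["time_s"],2),"F",F.mean(0).round(2),"sd",F.std(0).round(2),"Fy",F[:,1].round(1),"P",P.mean(0).round(2),P.std(0).round(3))
    if save:
        c=im[180:290,260:420,::-1]; cv2.imwrite(f"pics/{save}.png",cv2.resize(c,None,fx=5,fy=5,interpolation=cv2.INTER_CUBIC))
E
python3 -c "
from h import *
avg(6,'t8')"
```

```text
t 16.78 F [-0.8  -9.01 -2.75] sd [0.51 0.46 0.31] Fy [-9.5 -9.4 -8.4 -9.4 -8.5 -8.8] P [  0.46 -32.1   69.33] [0.007 0.02  0.01 ]
```

View pics/t8.png

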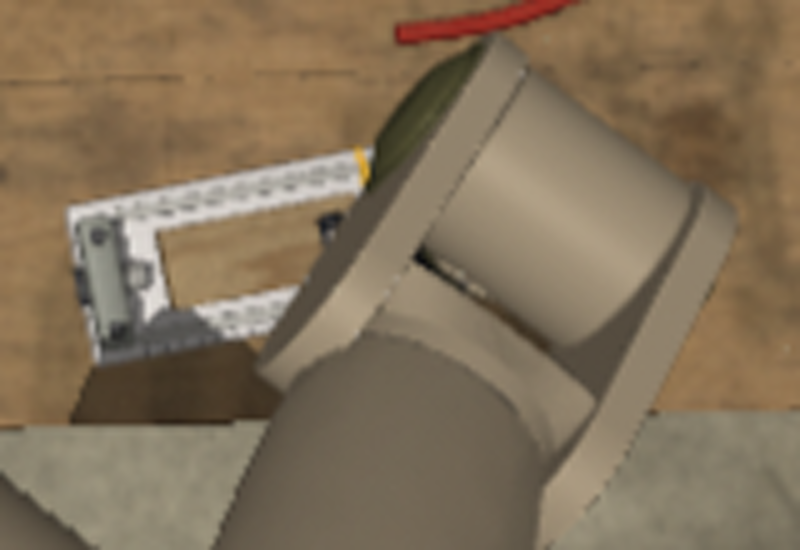

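The front of the sample has not moved: its edge is still at crop (165,270), with a gap to the button at (150,273). The resting force is about -9 N. I'll go on in 1.2 mm rows.

Call:
jog_arm([
  {"hand": 0.6,"dx": 0,"dy": 0,"dz": -0.12,"ax": 0,"ay": 0,"az": 0},
  {"hand": 0.6,"dx": 0,"dy": 0,"dz": -0.12,"ax": 0,"ay": 0,"az": 0},
  {"hand": 0.6,"dx": 0,"dy": 0,"dz": -0.12,"ax": 0,"ay": 0,"az": 0},
  {"hand": 0.6,"dx": 0,"dy": 0,"dz": -0.12,"ax": 0,"ay": 0,"az": 0},
  {"hand": 0.6,"dx": 0,"dy": 0,"dz": -0.12,"ax": 0,"ay": 0,"az": 0},
])

```text
time_s: 17.2
position: [0.491, -0.2414, 0.0693]
tool_rot: [[-0.986, 0.002, 0.166], [-0.166, -0.004, -0.986], [-0.001, -1.0, 0.004]]
ft_force: [1.0, -10.6, -3.2]
grip_width: 0.0511
```

```bash
python3 -c "
from h import *
avg(6,'t9')"
```

```text
t 17.5 F [-1.36 -9.68 -3.01] sd [0.71 0.49 0.31] Fy [-10.5  -9.6  -9.8  -8.9  -9.6  -9.7] P [  0.48 -26.17  69.33] [0.009 0.013 0.009]
```

View pics/t9.png

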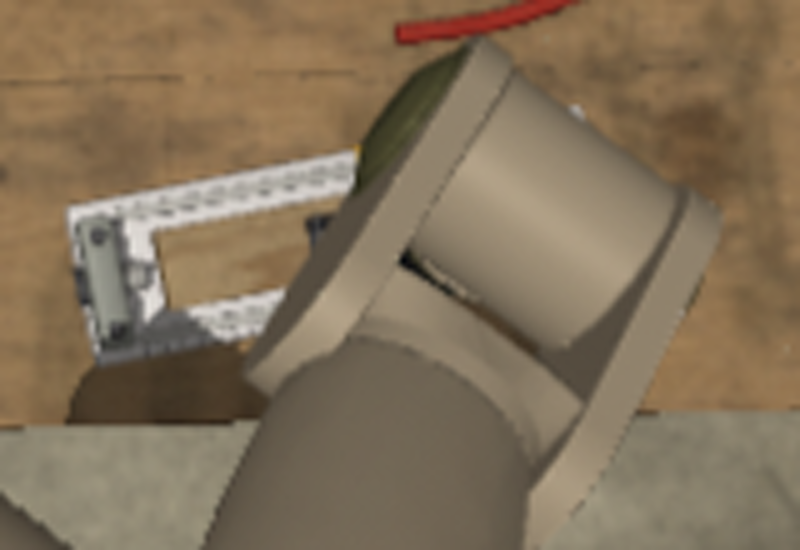

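The sample has begun to move: its front edge went from crop x 158 to about 154, and some gap remains. I'll creep 2.5 mm.

Call:
jog_arm([
  {"hand": 0.6,"dx": 0,"dy": 0,"dz": -0.05,"ax": 0,"ay": 0,"az": 0},
  {"hand": 0.6,"dx": 0,"dy": 0,"dz": -0.05,"ax": 0,"ay": 0,"az": 0},
  {"hand": 0.6,"dx": 0,"dy": 0,"dz": -0.05,"ax": 0,"ay": 0,"az": 0},
  {"hand": 0.6,"dx": 0,"dy": 0,"dz": -0.05,"ax": 0,"ay": 0,"az": 0},
  {"hand": 0.6,"dx": 0,"dy": 0,"dz": -0.05,"ax": 0,"ay": 0,"az": 0},
])

```text
time_s: 17.92
position: [0.4906, -0.239, 0.0693]
tool_rot: [[-0.986, 0.001, 0.166], [-0.166, -0.004, -0.986], [-0.001, -1.0, 0.004]]
ft_force: [1.0, -10.3, -3.9]
grip_width: 0.0511
```

```bash
python3 -c "
from h import *
avg(6,'t10')"
```

```text
t 18.22 F [ -1.23 -10.16  -2.79] sd [0.44 0.44 0.53] Fy [ -9.8 -10.9 -10.  -10.1 -10.6  -9.6] P [  0.49 -23.84  69.34] [0.007 0.013 0.009]
```

View pics/t10.png

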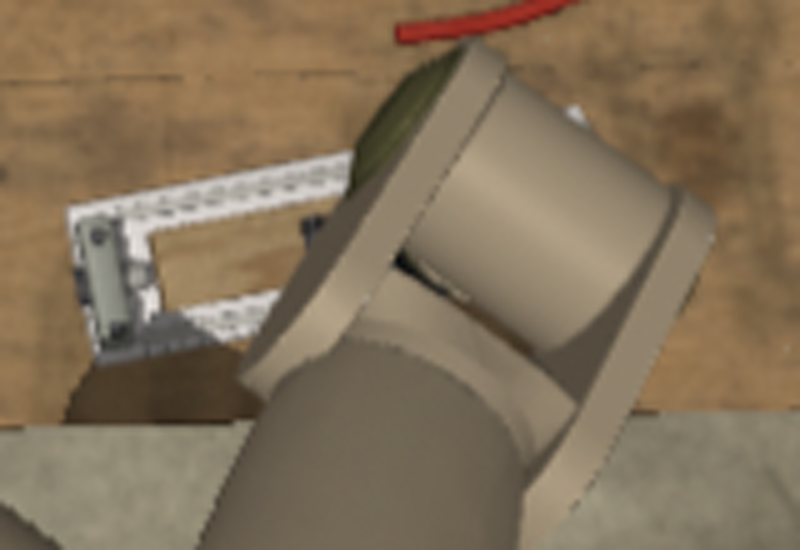

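The front edge is now at crop (150,233), which is y≈108 mm, about 3 mm short of the button. I'll use 0.2 mm rows from here.

Call:
jog_arm([
  {"hand": 0.6,"dx": 0,"dy": 0,"dz": -0.025,"ax": 0,"ay": 0,"az": 0},
  {"hand": 0.6,"dx": 0,"dy": 0,"dz": -0.025,"ax": 0,"ay": 0,"az": 0},
  {"hand": 0.6,"dx": 0,"dy": 0,"dz": -0.02,"ax": 0,"ay": 0,"az": 0},
  {"hand": 0.6,"dx": 0,"dy": 0,"dz": -0.02,"ax": 0,"ay": 0,"az": 0},
  {"hand": 0.6,"dx": 0,"dy": 0,"dz": -0.02,"ax": 0,"ay": 0,"az": 0},
])

```text
time_s: 18.63
position: [0.4904, -0.2379, 0.0693]
tool_rot: [[-0.986, 0.002, 0.166], [-0.166, -0.004, -0.986], [-0.001, -1.0, 0.004]]
ft_force: [0.5, -10.8, -2.5]
grip_width: 0.0515
```

```bash
python3 -c "
from h import *
avg(6)"
```

```text
t 18.93 F [ -1.7  -10.72  -3.1 ] sd [0.47 0.38 0.3 ] Fy [-11.2 -10.5 -10.8 -10.6 -10.1 -11.1] P [  0.5  -22.81  69.33] [0.012 0.01  0.015]
```

Call:
jog_arm([
  {"hand": 0.6,"dx": 0,"dy": 0,"dz": -0.02,"ax": 0,"ay": 0,"az": 0},
  {"hand": 0.6,"dx": 0,"dy": 0,"dz": -0.02,"ax": 0,"ay": 0,"az": 0},
  {"hand": 0.6,"dx": 0,"dy": 0,"dz": -0.02,"ax": 0,"ay": 0,"az": 0},
  {"hand": 0.6,"dx": 0,"dy": 0,"dz": 0,"ax": 0,"ay": 0,"az": 0},
  {"hand": 0.6,"dx": 0,"dy": 0,"dz": 0,"ax": 0,"ay": 0,"az": 0},
])

```text
time_s: 19.35
position: [0.4903, -0.2373, 0.0693]
tool_rot: [[-0.986, 0.001, 0.166], [-0.166, -0.004, -0.986], [-0.001, -1.0, 0.004]]
ft_force: [0.1, -10.0, -2.8]
grip_width: 0.0517
```

```bash
python3 -c "
from h import *
avg(8)"
```

```text
t 19.75 F [ -1.55 -10.35  -3.11] sd [0.53 0.54 0.48] Fy [-10.7 -10.6 -10.4 -10.1  -9.5 -10.2  -9.9 -11.4] P [  0.5  -22.21  69.33] [0.008 0.01  0.01 ]
```

Call:
jog_arm([
  {"hand": 0.6,"dx": 0,"dy": 0,"dz": -0.02,"ax": 0,"ay": 0,"az": 0},
  {"hand": 0.6,"dx": 0,"dy": 0,"dz": -0.02,"ax": 0,"ay": 0,"az": 0},
  {"hand": 0.6,"dx": 0,"dy": 0,"dz": -0.02,"ax": 0,"ay": 0,"az": 0},
  {"hand": 0.6,"dx": 0,"dy": 0,"dz": 0,"ax": 0,"ay": 0,"az": 0},
  {"hand": 0.6,"dx": 0,"dy": 0,"dz": 0,"ax": 0,"ay": 0,"az": 0},
])

```text
time_s: 20.17
position: [0.4902, -0.2367, 0.0693]
tool_rot: [[-0.986, 0.001, 0.166], [-0.166, -0.004, -0.986], [-0.001, -1.0, 0.004]]
ft_force: [1.2, -10.6, -3.0]
grip_width: 0.0512
```

```bash
python3 -c "
from h import *
avg(8,'t11')"
```

```text
t 20.57 F [ -1.85 -10.48  -2.89] sd [0.67 0.32 0.43] Fy [-10.5 -10.7 -10.2 -10.6 -10.5  -9.8 -11.  -10.5] P [  0.5  -21.61  69.34] [0.006 0.013 0.01 ]
```

View pics/t11.png

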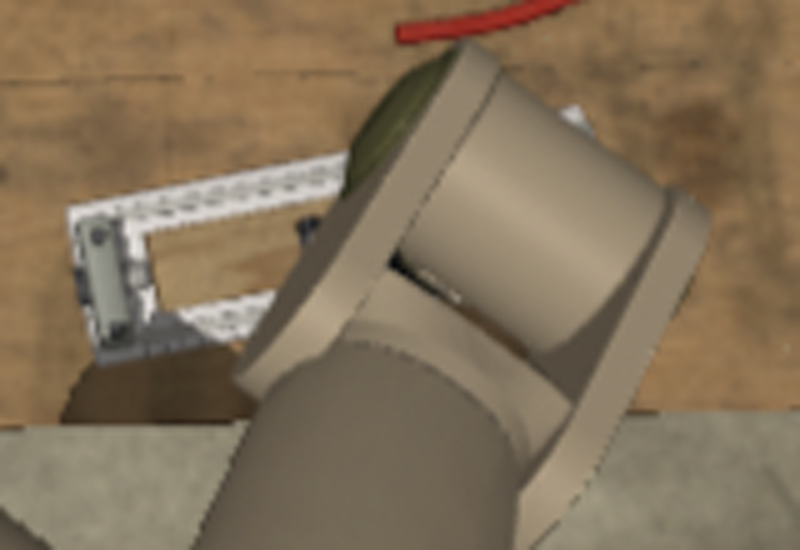

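The sample front is now almost at the button, and the free-slide force holds steady at 10.4 N. I'll go on in 0.6 mm steps.

Call:
jog_arm([
  {"hand": 0.6,"dx": 0,"dy": 0,"dz": -0.02,"ax": 0,"ay": 0,"az": 0},
  {"hand": 0.6,"dx": 0,"dy": 0,"dz": -0.02,"ax": 0,"ay": 0,"az": 0},
  {"hand": 0.6,"dx": 0,"dy": 0,"dz": -0.02,"ax": 0,"ay": 0,"az": 0},
  {"hand": 0.6,"dx": 0,"dy": 0,"dz": 0,"ax": 0,"ay": 0,"az": 0},
  {"hand": 0.6,"dx": 0,"dy": 0,"dz": 0,"ax": 0,"ay": 0,"az": 0},
])

```text
time_s: 20.98
position: [0.4901, -0.2361, 0.0693]
tool_rot: [[-0.986, 0.002, 0.166], [-0.166, -0.004, -0.986], [-0.001, -1.0, 0.004]]
ft_force: [-0.3, -11.4, -3.5]
grip_width: 0.0515
```

```bash
python3 -c "
from h import *
avg(8)"
```

```text
t 21.38 F [ -1.41 -10.07  -3.12] sd [0.63 0.41 0.28] Fy [ -9.9  -9.5 -10.3  -9.8 -10.5  -9.8  -9.9 -10.9] P [  0.51 -21.01  69.34] [0.008 0.008 0.007]
```

Call:
jog_arm([
  {"hand": 0.6,"dx": 0,"dy": 0,"dz": -0.02,"ax": 0,"ay": 0,"az": 0},
  {"hand": 0.6,"dx": 0,"dy": 0,"dz": -0.02,"ax": 0,"ay": 0,"az": 0},
  {"hand": 0.6,"dx": 0,"dy": 0,"dz": -0.02,"ax": 0,"ay": 0,"az": 0},
  {"hand": 0.6,"dx": 0,"dy": 0,"dz": 0,"ax": 0,"ay": 0,"az": 0},
  {"hand": 0.6,"dx": 0,"dy": 0,"dz": 0,"ax": 0,"ay": 0,"az": 0},
])

```text
time_s: 21.8
position: [0.49, -0.2355, 0.0693]
tool_rot: [[-0.986, 0.002, 0.166], [-0.166, -0.004, -0.986], [-0.001, -1.0, 0.004]]
ft_force: [-0.3, -10.7, -3.1]
grip_width: 0.0508
```

```bash
python3 -c "
from h import *
avg(8)"
```

```text
t 22.2 F [ -1.17 -10.25  -2.61] sd [0.39 0.71 0.37] Fy [ -9.8 -11.5 -11.1 -10.6 -10.  -10.   -9.9  -9.2] P [  0.51 -20.4   69.34] [0.011 0.007 0.013]
```

Call:
jog_arm([
  {"hand": 0.6,"dx": 0,"dy": 0,"dz": -0.02,"ax": 0,"ay": 0,"az": 0},
  {"hand": 0.6,"dx": 0,"dy": 0,"dz": -0.02,"ax": 0,"ay": 0,"az": 0},
  {"hand": 0.6,"dx": 0,"dy": 0,"dz": -0.02,"ax": 0,"ay": 0,"az": 0},
  {"hand": 0.6,"dx": 0,"dy": 0,"dz": 0,"ax": 0,"ay": 0,"az": 0},
  {"hand": 0.6,"dx": 0,"dy": 0,"dz": 0,"ax": 0,"ay": 0,"az": 0},
])

```text
time_s: 22.62
position: [0.4899, -0.2349, 0.0693]
tool_rot: [[-0.986, 0.001, 0.166], [-0.166, -0.004, -0.986], [-0.001, -1.0, 0.004]]
ft_force: [1.0, -11.3, -2.3]
grip_width: 0.0514
```

```bash
python3 -c "
from h import *
avg(8)"
```

```text
t 23.02 F [ -1.59 -10.53  -3.02] sd [0.38 0.53 0.62] Fy [-10.4 -11.1 -10.4 -10.3 -11.  -10.3 -11.2  -9.5] P [  0.51 -19.79  69.33] [0.008 0.017 0.014]
```

Call:
jog_arm([
  {"hand": 0.6,"dx": 0,"dy": 0,"dz": -0.02,"ax": 0,"ay": 0,"az": 0},
  {"hand": 0.6,"dx": 0,"dy": 0,"dz": -0.02,"ax": 0,"ay": 0,"az": 0},
  {"hand": 0.6,"dx": 0,"dy": 0,"dz": -0.02,"ax": 0,"ay": 0,"az": 0},
  {"hand": 0.6,"dx": 0,"dy": 0,"dz": 0,"ax": 0,"ay": 0,"az": 0},
  {"hand": 0.6,"dx": 0,"dy": 0,"dz": 0,"ax": 0,"ay": 0,"az": 0},
])

```text
time_s: 23.43
position: [0.4898, -0.2343, 0.0693]
tool_rot: [[-0.986, 0.001, 0.166], [-0.166, -0.004, -0.986], [-0.001, -1.0, 0.004]]
ft_force: [-0.3, -9.7, -2.6]
grip_width: 0.0513
```

```bash
python3 -c "
from h import *
avg(8,'t12')"
```

```text
t 23.83 F [ -1.37 -10.47  -2.97] sd [0.36 0.4  0.51] Fy [-10.5 -10.7 -10.5 -10.8  -9.8 -10.5 -11.   -9.9] P [  0.51 -19.2   69.33] [0.013 0.007 0.017]
```

View pics/t12.png

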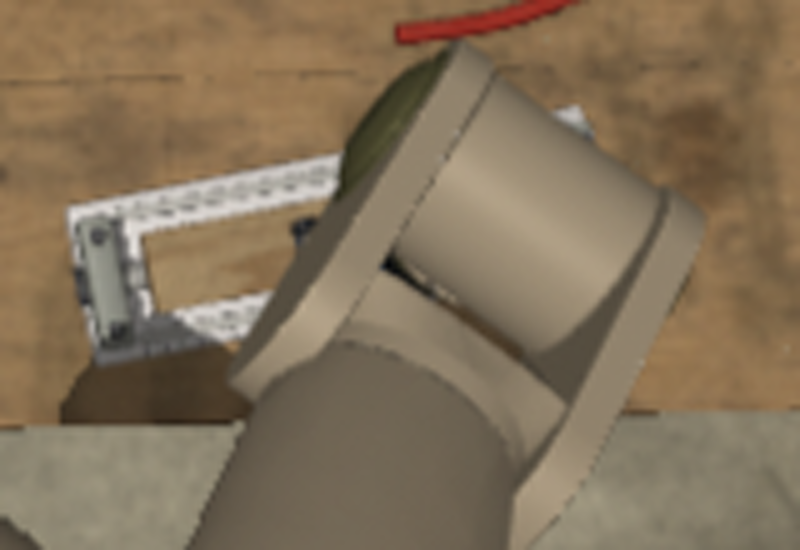

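The front edge is at crop (141,235) and now covers the button tip. Still free, so I'll continue.

Call:
jog_arm([
  {"hand": 0.6,"dx": 0,"dy": 0,"dz": -0.02,"ax": 0,"ay": 0,"az": 0},
  {"hand": 0.6,"dx": 0,"dy": 0,"dz": -0.02,"ax": 0,"ay": 0,"az": 0},
  {"hand": 0.6,"dx": 0,"dy": 0,"dz": -0.02,"ax": 0,"ay": 0,"az": 0},
  {"hand": 0.6,"dx": 0,"dy": 0,"dz": 0,"ax": 0,"ay": 0,"az": 0},
  {"hand": 0.6,"dx": 0,"dy": 0,"dz": 0,"ax": 0,"ay": 0,"az": 0},
])

```text
time_s: 24.25
position: [0.4897, -0.2337, 0.0693]
tool_rot: [[-0.986, 0.001, 0.166], [-0.166, -0.004, -0.986], [-0.001, -1.0, 0.004]]
ft_force: [0.3, -10.7, -2.1]
grip_width: 0.0511
```

```bash
python3 -c "
from h import *
avg(8)"
```

```text
t 24.65 F [ -1.26 -10.09  -2.99] sd [0.43 0.48 0.5 ] Fy [ -9.8 -10.3 -10.1  -9.7 -10.3 -10.  -11.1  -9.4] P [  0.52 -18.59  69.33] [0.012 0.017 0.008]
```

Call:
jog_arm([
  {"hand": 0.6,"dx": 0,"dy": 0,"dz": -0.02,"ax": 0,"ay": 0,"az": 0},
  {"hand": 0.6,"dx": 0,"dy": 0,"dz": -0.02,"ax": 0,"ay": 0,"az": 0},
  {"hand": 0.6,"dx": 0,"dy": 0,"dz": -0.02,"ax": 0,"ay": 0,"az": 0},
  {"hand": 0.6,"dx": 0,"dy": 0,"dz": 0,"ax": 0,"ay": 0,"az": 0},
  {"hand": 0.6,"dx": 0,"dy": 0,"dz": 0,"ax": 0,"ay": 0,"az": 0},
])

```text
time_s: 25.07
position: [0.4896, -0.2331, 0.0693]
tool_rot: [[-0.986, 0.001, 0.166], [-0.166, -0.004, -0.986], [-0.001, -1.0, 0.004]]
ft_force: [1.8, -10.8, -2.9]
grip_width: 0.0515
```

```bash
python3 -c "
from h import *
avg(8)"
```

```text
t 25.47 F [ -1.64 -10.21  -2.88] sd [0.28 0.54 0.41] Fy [-10.5 -10.8 -10.4 -10.   -9.  -10.6 -10.5  -9.8] P [  0.52 -17.99  69.34] [0.007 0.011 0.011]
```

Call:
jog_arm([
  {"hand": 0.6,"dx": 0,"dy": 0,"dz": -0.02,"ax": 0,"ay": 0,"az": 0},
  {"hand": 0.6,"dx": 0,"dy": 0,"dz": -0.02,"ax": 0,"ay": 0,"az": 0},
  {"hand": 0.6,"dx": 0,"dy": 0,"dz": -0.02,"ax": 0,"ay": 0,"az": 0},
  {"hand": 0.6,"dx": 0,"dy": 0,"dz": 0,"ax": 0,"ay": 0,"az": 0},
  {"hand": 0.6,"dx": 0,"dy": 0,"dz": 0,"ax": 0,"ay": 0,"az": 0},
])

```text
time_s: 25.88
position: [0.4895, -0.2326, 0.0693]
tool_rot: [[-0.986, 0.001, 0.166], [-0.166, -0.004, -0.986], [-0.001, -1.0, 0.004]]
ft_force: [1.3, -11.0, -3.1]
grip_width: 0.0511
```

```bash
python3 -c "
from h import *
avg(8)"
```

```text
t 26.28 F [ -1.55 -10.6   -3.4 ] sd [0.39 0.6  0.35] Fy [-10.8 -10.4  -9.9  -9.9 -11.1 -11.6 -11.1 -10. ] P [  0.52 -17.43  69.33] [0.01  0.006 0.007]
```

Call:
jog_arm([
  {"hand": 0.6,"dx": 0,"dy": 0,"dz": -0.02,"ax": 0,"ay": 0,"az": 0},
  {"hand": 0.6,"dx": 0,"dy": 0,"dz": -0.02,"ax": 0,"ay": 0,"az": 0},
  {"hand": 0.6,"dx": 0,"dy": 0,"dz": 0,"ax": 0,"ay": 0,"az": 0},
  {"hand": 0.6,"dx": 0,"dy": 0,"dz": 0,"ax": 0,"ay": 0,"az": 0},
  {"hand": 0.6,"dx": 0,"dy": 0,"dz": 0,"ax": 0,"ay": 0,"az": 0},
])

```text
time_s: 26.7
position: [0.4895, -0.2324, 0.0694]
tool_rot: [[-0.986, 0.002, 0.166], [-0.166, -0.004, -0.986], [-0.001, -1.0, 0.004]]
ft_force: [-0.2, -11.7, -3.4]
grip_width: 0.0512
```

```bash
python3 -c "
from h import *
avg(8,'t13')"
```

```text
t 27.1 F [ -1.56 -11.34  -3.84] sd [0.39 0.34 0.48] Fy [-12.1 -11.2 -11.3 -11.3 -11.3 -11.1 -10.9 -11.6] P [  0.53 -17.2   69.33] [0.008 0.01  0.01 ]
```

View pics/t13.png

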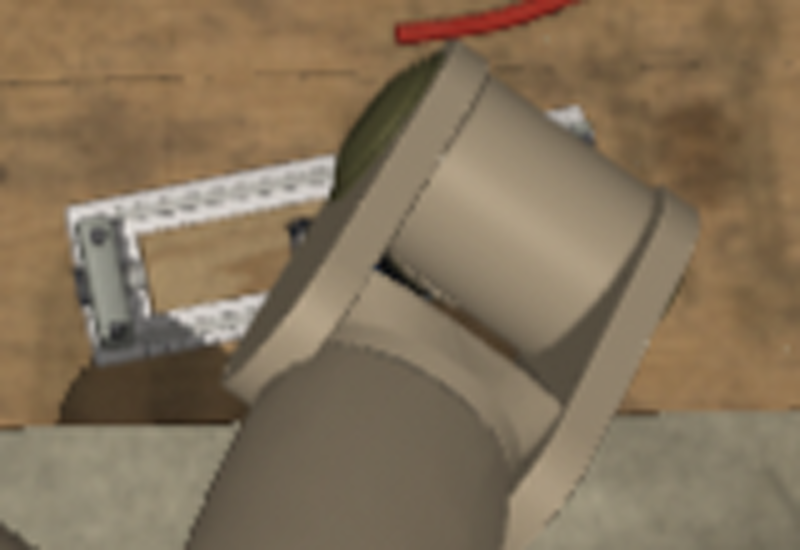

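The force has risen to 11.3 N, and the hand moved 0.23 mm for 0.4 mm commanded. So the sample is seated and the plunger bears with about 1 N. The goal is about 15.4 N total, and I'll get there in smaller steps.

Call:
jog_arm([
  {"hand": 0.6,"dx": 0,"dy": 0,"dz": -0.02,"ax": 0,"ay": 0,"az": 0},
  {"hand": 0.6,"dx": 0,"dy": 0,"dz": -0.02,"ax": 0,"ay": 0,"az": 0},
  {"hand": 0.6,"dx": 0,"dy": 0,"dz": -0.02,"ax": 0,"ay": 0,"az": 0},
  {"hand": 0.6,"dx": 0,"dy": 0,"dz": -0.02,"ax": 0,"ay": 0,"az": 0},
  {"hand": 0.6,"dx": 0,"dy": 0,"dz": 0,"ax": 0,"ay": 0,"az": 0},
])

```text
time_s: 27.52
position: [0.4894, -0.2319, 0.0693]
tool_rot: [[-0.986, 0.002, 0.166], [-0.166, -0.005, -0.986], [-0.001, -1.0, 0.005]]
ft_force: [0.5, -12.8, -4.6]
grip_width: 0.0514
```

```bash
python3 -c "
from h import *
avg(10)"
```

```text
t 28.02 F [ -1.9 -13.   -4.2] sd [0.44 0.61 0.42] Fy [-13.  -12.8 -12.  -13.7 -12.9 -11.8 -13.2 -13.7 -13.5 -13.4] P [  0.54 -16.74  69.34] [0.01  0.01  0.013]
```

Call:
jog_arm([
  {"hand": 0.6,"dx": 0,"dy": 0,"dz": -0.02,"ax": 0,"ay": 0,"az": 0},
  {"hand": 0.6,"dx": 0,"dy": 0,"dz": -0.02,"ax": 0,"ay": 0,"az": 0},
  {"hand": 0.6,"dx": 0,"dy": 0,"dz": -0.02,"ax": 0,"ay": 0,"az": 0},
  {"hand": 0.6,"dx": 0,"dy": 0,"dz": -0.02,"ax": 0,"ay": 0,"az": 0},
  {"hand": 0.6,"dx": 0,"dy": 0,"dz": 0,"ax": 0,"ay": 0,"az": 0},
])

```text
time_s: 28.43
position: [0.4893, -0.2314, 0.0693]
tool_rot: [[-0.986, 0.002, 0.166], [-0.166, -0.005, -0.986], [-0.001, -1.0, 0.006]]
ft_force: [0.8, -14.5, -5.0]
grip_width: 0.0513
```

```bash
python3 -c "
from h import *
avg(10)"
```

```text
t 28.93 F [ -1.98 -14.71  -4.92] sd [0.57 0.35 0.43] Fy [-15.5 -14.7 -14.8 -14.4 -14.5 -14.9 -14.7 -14.3 -15.1 -14.4] P [  0.55 -16.28  69.34] [0.008 0.015 0.012]
```

The plunger is at about 4.3 N by force and 4.6 N by travel. One last nudge of 0.3 mm, then a hold.

Call:
jog_arm([
  {"hand": 0.6,"dx": 0,"dy": 0,"dz": -0.015,"ax": 0,"ay": 0,"az": 0},
  {"hand": 0.6,"dx": 0,"dy": 0,"dz": -0.015,"ax": 0,"ay": 0,"az": 0},
  {"hand": 0.6,"dx": 0,"dy": 0,"dz": 0,"ax": 0,"ay": 0,"az": 0},
  {"hand": 0.6,"dx": 0,"dy": 0,"dz": 0,"ax": 0,"ay": 0,"az": 0},
  {"hand": 0.6,"dx": 0,"dy": 0,"dz": 0,"ax": 0,"ay": 0,"az": 0},
])

```text
time_s: 29.35
position: [0.4893, -0.2313, 0.0694]
tool_rot: [[-0.986, 0.002, 0.166], [-0.166, -0.006, -0.986], [-0.001, -1.0, 0.006]]
ft_force: [0.2, -16.4, -4.9]
grip_width: 0.0518
```

```bash
python3 -c "
from h import *
avg(10)"
```

```text
t 29.85 F [ -2.14 -15.31  -5.37] sd [0.42 0.46 0.41] Fy [-15.2 -14.9 -15.7 -15.4 -15.  -14.7 -16.3 -15.6 -14.9 -15.4] P [  0.56 -16.13  69.35] [0.005 0.014 0.009]
```

The force is 15.3 N total, so about 4.9 N on the plunger. I'll back the finger off gently and stay clear of the front finger.

Call:
jog_arm([
  {"hand": 0.6,"dx": 0,"dy": 0,"dz": 0.1,"ax": 0,"ay": 0,"az": 0},
  {"hand": 0.6,"dx": 0,"dy": 0,"dz": 0.1,"ax": 0,"ay": 0,"az": 0},
  {"hand": 0.6,"dx": 0,"dy": 0,"dz": 0.15,"ax": 0,"ay": 0,"az": 0},
  {"hand": 0.6,"dx": 0,"dy": 0,"dz": 0.2,"ax": 0,"ay": 0,"az": 0},
  {"hand": 0.6,"dx": 0,"dy": 0,"dz": 0.25,"ax": 0,"ay": 0,"az": 0},
])

```text
time_s: 30.27
position: [0.4899, -0.2359, 0.0691]
tool_rot: [[-0.986, -0.0, 0.167], [-0.167, 0.001, -0.986], [0.0, -1.0, -0.001]]
ft_force: [0.1, 0.1, 0.4]
grip_width: 0.0512
```

Call:
jog_arm([
  {"hand": 0.6,"dx": 0,"dy": 0,"dz": 0.25,"ax": 0,"ay": 0,"az": 0},
  {"hand": 0.6,"dx": 0,"dy": 0,"dz": 0.2,"ax": 0,"ay": 0,"az": 0},
  {"hand": 0.6,"dx": 0,"dy": 0,"dz": 0.2,"ax": 0,"ay": 0,"az": 0},
  {"hand": 0.6,"dx": 0,"dy": 0,"dz": 0,"ax": 0,"ay": 0,"az": 0},
  {"hand": 0.6,"dx": 0,"dy": 0,"dz": 0,"ax": 0,"ay": 0,"az": 0},
])

```text
time_s: 30.68
position: [0.491, -0.2426, 0.0691]
tool_rot: [[-0.986, -0.0, 0.166], [-0.166, 0.0, -0.986], [0.0, -1.0, -0.0]]
ft_force: [0.4, 0.9, 0.4]
grip_width: 0.051
```

```bash
python3 -c "
from h import *
avg(6)"
```

```text
t 30.98 F [-0.18  0.02  0.02] sd [0.59 0.31 0.38] Fy [ 0.3 -0.3  0.1  0.3  0.2 -0.5] P [  0.37 -27.43  69.14] [0.018 0.025 0.025]
```

The hand is free at 0 N, having backed off 11 mm, so the post is about centred in the gap. I'll rise straight up and move aside.

Call:
jog_arm([
  {"hand": 0.6,"dx": 0,"dy": -1,"dz": 0,"ax": 0,"ay": 0,"az": 0},
  {"hand": 0.6,"dx": 0,"dy": -1.5,"dz": 0,"ax": 0,"ay": 0,"az": 0},
  {"hand": 0.6,"dx": 0,"dy": -2,"dz": 0,"ax": 0,"ay": 0,"az": 0},
  {"hand": 0.6,"dx": 0,"dy": -2.5,"dz": 0,"ax": 0,"ay": 0,"az": 0},
  {"hand": 0.6,"dx": 0,"dy": -3,"dz": 0,"ax": 0,"ay": 0,"az": 0},
])

```text
time_s: 31.4
position: [0.4906, -0.2421, 0.1701]
tool_rot: [[-0.986, -0.001, 0.166], [-0.166, 0.001, -0.986], [0.001, -1.0, -0.001]]
ft_force: [0.5, -0.5, 0.3]
grip_width: 0.0514
```

Call:
jog_arm([
  {"hand": 0.6,"dx": 1.5,"dy": 0,"dz": 3.5,"ax": 0,"ay": 0,"az": 0},
  {"hand": 0.6,"dx": 1.5,"dy": 0,"dz": 3.5,"ax": 0,"ay": 0,"az": 0},
  {"hand": 0.6,"dx": 1.5,"dy": 0,"dz": 3.5,"ax": 0,"ay": 0,"az": 0},
  {"hand": 0.6,"dx": 1.5,"dy": 0,"dz": 3.5,"ax": 0,"ay": 0,"az": 0},
  {"hand": 0.6,"dx": 0,"dy": 0,"dz": 0,"ax": 0,"ay": 0,"az": 0},
])

```text
time_s: 31.82
position: [0.4533, -0.3964, 0.1696]
tool_rot: [[-0.987, 0.0, 0.161], [-0.161, -0.003, -0.987], [0.0, -1.0, 0.003]]
ft_force: [-1.0, 0.1, -0.7]
grip_width: 0.0513
```

```bash
python3 -c "
from h import *
avg(2,'t14'); snap('scene','s14',(250,140,400,260),5)"
```

```text
t 31.92 F [ 0.22 -0.18  0.21] sd [0.18 0.18 0.1 ] Fy [ 0.  -0.4] P [ -61.51 -168.95  169.43] [0.453 0.906 0.022]
```

View pics/t14.png

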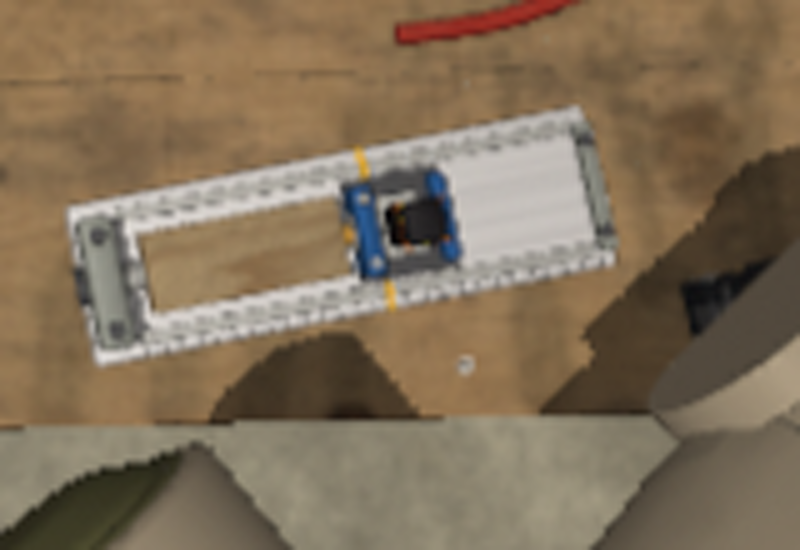

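View pics/s14.png

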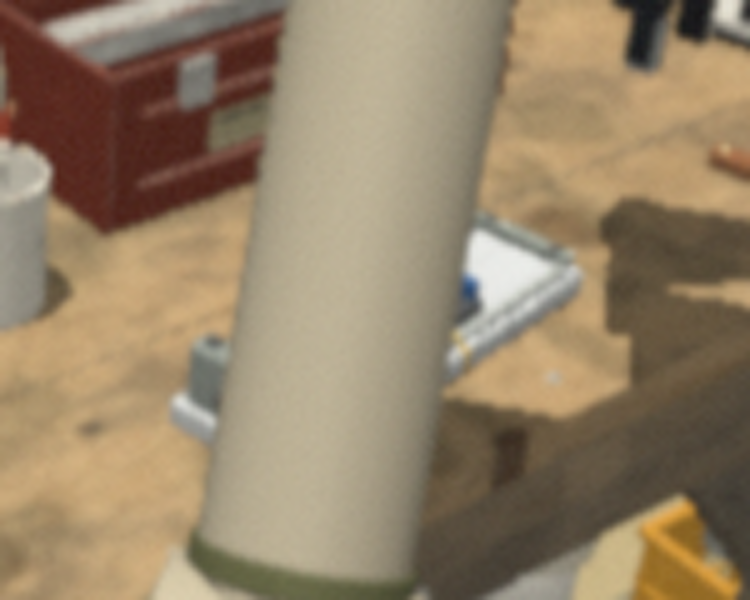

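The top view shows the sample square and seated, from crop (140,270) to (350,235), with the jaw closed onto it. The distance from the post's rear edge to the jaw front has shrunk from about 118 to 106 crop pixels. That is about 7 mm, so the play is taken up. I'll let the arm settle and hand in.

Call:
jog_arm([
  {"hand": 0.6,"dx": 0,"dy": 0,"dz": 0,"ax": 0,"ay": 0,"az": 0},
  {"hand": 0.6,"dx": 0,"dy": 0,"dz": 0,"ax": 0,"ay": 0,"az": 0},
  {"hand": 0.6,"dx": 0,"dy": 0,"dz": 0,"ax": 0,"ay": 0,"az": 0},
  {"hand": 0.6,"dx": 0,"dy": 0,"dz": 0,"ax": 0,"ay": 0,"az": 0},
  {"hand": 0.6,"dx": 0,"dy": 0,"dz": 0,"ax": 0,"ay": 0,"az": 0},
])

```text
time_s: 32.38
position: [0.4554, -0.3901, 0.1693]
tool_rot: [[-0.986, 0.0, 0.167], [-0.167, -0.0, -0.986], [-0.0, -1.0, 0.0]]
ft_force: [-0.4, 0.4, -0.3]
grip_width: 0.0511
```

```bash
python3 -c "
from h import *
st()
from rig import job
print(job.close_job())"
```

```text
t 32.38 stop xy [ -59.99 -166.8 ] z 169.3 Fxy stop [-0.28  0.47] Fz -0.32 w 51.1 head z -80.39 q [-52.  30.  72.   0.  79.  29.]
the job is handed in; nothing more can be done
None
```

I slid the jaw back until the plunger tip was at about y -27.5 mm and laid the sample square on the bed. I then pushed the post forward only, until the force rose from about 10.4 N in free sliding to 15.3 N. That puts the plunger at about 4.9 N by force and 5.2 N by travel. I handed in at 32.4 s.

- **Last checks:** The hand is clear, with the force near zero. The last top view shows the sample seated against the button and in line with the bed. The post sits about 7 mm closer to the jaw front than when it was pulled back, so its free play is taken up.
- **Disagreement:** I first measured the button tip at 111 mm in the picture. By the push travel, the sample seated roughly 3–4 mm further on, so I relied on the force for the final setting.
- **Not measured:** The plunger force after I let go could not be read; it rests on the carriage staying where it was left. I did not go near the mug, jar, tape measure or pliers, but I did not measure their positions again at the end.

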